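# Load the gas blow-down rack and open its cock

## Task

Get the blow-down rack going: take the two large jars out of the tray, set each down upright on the rack's loading plate and, letting go, push it from behind with the fingers, between the guide rails under the nozzle bar, until all three large jars stand upright in single file up against the end stop, each under its nozzle. Keep the gas shut while you load; only then turn the gas cock's handle a quarter turn to its stop, in line with the pipe, to open it. Leave the small jar in the tray and the dropper bottle where they stand, and do not tip any large jar.

Things in the scene. Friction and masses are not known exactly. Their poses are not given: they have to be found in the camera images.
- rack: blow-down rack, fixed to the bench. Its frame lies on the bench: +x = the way jars are pushed in (to the robot's left), +y = towards the robot, z up. Aluminium plate x -143 to 167, y -90 to 95 mm, top 10 mm above the bench. At its far end a small gas bottle (56 mm thick, centre x 137, y -55 mm, reducer top 160 mm above the bench)
- lane_mouth (a point): rack (-52, 45, 10) mm: mouth of the lane on the plate. The lane runs along rack x between two steel rods a side (6 mm thick, axes 28 and 54 mm above the bench, posts to 66 mm): 86 mm clear here, narrowing to 58 mm at x = -20 mm. Before it (x -143 to -52 mm) lies the bare loading plate, open above
- end_stop (a point): rack (135, 45, 10) mm: foot of the end stop's face across the lane, 60 mm high. The rods leave 58 mm clear from rack x = -20 mm up to here. Three jars in file against it have their centres at rack x = 108, 54 and 0 mm
- lane_last (a point): rack (0, 45, 10) mm: point on the plate below the front nozzle, where the last of the three jars must stand (its back then at rack x = -27 mm); axes as the rack's
- nozzle_front (a point): rack (0, 45, 96) mm: tip of the front nozzle, 5 mm thick; others at x = 54 and 108. They hang from the nozzle bar (12 mm tube, axis 130 mm above the bench) over the lane's centre line from x = -15 mm to the stop: no hand can come down into the lane. A hand leaned back about 25 degrees, fingers pointing forward and down, pushes the last jar home without touching it
- gas_cock (a joint): angle of the cock's handle about the upright axis at rack x 70, y -55 mm, rad, growing counter-clockwise from above: 0 = shut, handle across the pipe, pointing to rack +y (over the nozzle bar); 1.571 = open, against its hard stop, in line with the pipe, pointing to rack -x (to the loading end). Takes about 0.2 N m, stays where it is left. Starts between 0 and 0.2
- handle_tip (a point): outer end of the cock's handle, 99 mm from its axis, 166 mm above the bench (middle of its height). Level lever; its black sleeve, 18 mm wide and 13 mm high, covers 33 to 99 mm from the axis. Free above; the nozzle bar, and the 12 mm gas pipe (axis 130 mm above the bench, along rack x at y -55 mm, from the gas bottle to x 27 mm, then across to the bar) lie below, tops at 136 mm
- tray: shallow grey plastic tray on the right, fixed, 120 x 200 mm, walls 22 mm high and 2 mm thick, floor 2 mm thick; origin at the centre of its underside, long side along its y. Three jars stand in a row along its long side, about 63 mm apart, two large and one small in any order; room to grip across the tray's short side
- jar_lane: open wide-mouth jar of brown glass, no cap, about 120 g: straight round body 54 mm in diameter up to 56 mm high, above it a threaded neck 43 mm in diameter, 74 mm high in all; origin at the centre of its underside, z up; slides easily, push it at or below half height; stands loose in the lane already, not up against the stop
- jar_1: open wide-mouth jar of brown glass, no cap, about 120 g: straight round body 54 mm in diameter up to 56 mm high, above it a threaded neck 43 mm in diameter, 74 mm high in all; origin at the centre of its underside, z up; slides easily, push it at or below half height; one of the two large jars in the tray
- jar_2: open wide-mouth jar of brown glass, no cap, about 120 g: straight round body 54 mm in diameter up to 56 mm high, above it a threaded neck 43 mm in diameter, 74 mm high in all; origin at the centre of its underside, z up; slides easily, push it at or below half height; the other large jar in the tray
- small_jar: small open jar of the same brown glass, 42 mm in diameter, 56 mm high, origin at the centre of its underside; stands in the tray and stays there
- dropper_bottle: brown dropper bottle with black bulb, 33 mm diameter, 102 mm high, origin at the centre of its underside; bystander on the bench behind, between rack and tray
Not all that is in view belongs to the job. Leave any pink look-alike of the jar_1 alone. What is shaped like the jar_2 but orange is not meant.

How it is judged:
On the way, in this order (a step that is already met when the one before it is completed fails the run):
1. one of the tray's large jars stands upright on the loading plate before the lane, let go by the fingers (((x of jar_1 in the frame of lane_last between -0.13 and -0.012 m and y of jar_1 in the frame of lane_last between -0.045 and 0.045 m and z of jar_1 in the frame of lane_last between -0.006 and 0.006 m and angle between jar_1's own z axis and vertical below 0.1 rad and contact force between the fingers and jar_1 below 0.1 N) or (x of jar_2 in the frame of lane_last between -0.13 and -0.012 m and y of jar_2 in the frame of lane_last between -0.045 and 0.045 m and z of jar_2 in the frame of lane_last between -0.006 and 0.006 m and angle between jar_2's own z axis and vertical below 0.1 rad and contact force between the fingers and jar_2 below 0.1 N))), for 0.1 s.
2. all three large jars stand in single file up to the end stop while the gas cock is still shut (x of jar_lane in the frame of lane_last between -0.007 and 0.12 m and y of jar_lane in the frame of lane_last between -0.008 and 0.008 m and z of jar_lane in the frame of lane_last between -0.006 and 0.006 m and angle between each of jar_lane, jar_1, jar_2's own z axis and vertical below 0.1 rad and x of jar_1 in the frame of lane_last between -0.007 and 0.12 m and y of jar_1 in the frame of lane_last between -0.008 and 0.008 m and z of jar_1 in the frame of lane_last between -0.006 and 0.006 m and x of jar_2 in the frame of lane_last between -0.007 and 0.12 m and y of jar_2 in the frame of lane_last between -0.008 and 0.008 m and z of jar_2 in the frame of lane_last between -0.006 and 0.006 m and value of joint gas_cock below 0.35 rad), for 0.2 s.
At the end, for the whole second after the job is handed in: All three large jars stand upright on the rack's plate in single file in the lane, pushed up to the end stop within 7 mm (so each is under its nozzle) and within 8 mm of the centre line, at rest; the cock's handle is in line with the pipe, within 0.12 rad of its open stop (x of jar_lane in the frame of lane_last between -0.007 and 0.12 m and y of jar_lane in the frame of lane_last between -0.008 and 0.008 m and z of jar_lane in the frame of lane_last between -0.006 and 0.006 m and angle between each of jar_lane, jar_1, jar_2's own z axis and vertical below 0.1 rad and linear speed of each of jar_lane, jar_1, jar_2 below 0.02 m/s and x of jar_1 in the frame of lane_last between -0.007 and 0.12 m and y of jar_1 in the frame of lane_last between -0.008 and 0.008 m and z of jar_1 in the frame of lane_last between -0.006 and 0.006 m and x of jar_2 in the frame of lane_last between -0.007 and 0.12 m and y of jar_2 in the frame of lane_last between -0.008 and 0.008 m and z of jar_2 in the frame of lane_last between -0.006 and 0.006 m and value of joint gas_cock above 1.45 rad); the robot touches nothing.
It fails at once if the gas cock is opened while the large jars do not yet stand in file up to the end stop (value of joint gas_cock above 0.5 rad and not ((x of jar_lane in the frame of lane_last between -0.007 and 0.12 m and y of jar_lane in the frame of lane_last between -0.008 and 0.008 m and z of jar_lane in the frame of lane_last between -0.006 and 0.006 m and angle between jar_lane's own z axis and vertical below 0.1 rad) and (x of jar_1 in the frame of lane_last between -0.007 and 0.12 m and y of jar_1 in the frame of lane_last between -0.008 and 0.008 m and z of jar_1 in the frame of lane_last between -0.006 and 0.006 m and angle between jar_1's own z axis and vertical below 0.1 rad) and (x of jar_2 in the frame of lane_last between -0.007 and 0.12 m and y of jar_2 in the frame of lane_last between -0.008 and 0.008 m and z of jar_2 in the frame of lane_last between -0.006 and 0.006 m and angle between jar_2's own z axis and vertical below 0.1 rad))).
It fails at once if a large jar is tipped (30 degrees or more) (angle between any of jar_lane, jar_1, jar_2's own z axis and vertical above 0.52 rad).
It fails at once if the small jar is moved more than 25 mm (distance of small_jar from where it was at the start of the episode above 0.025 m).
It fails at once if the dropper bottle is moved more than 25 mm (distance of dropper_bottle from where it was at the start of the episode above 0.025 m).
It also fails if it takes over 72 s, if anything falls off the work surface, if the arm or the gripper's body presses on something with over 40 N, if the wrist force passes 120 N, or if a joint passes its speed limit or range.

## Robot

A 6-joint arm with a two-finger parallel gripper is mounted at the origin on a cart in front of the work surface, level with it; the furniture and walls round the work are solid. World frame = base frame: x ahead of the robot, y to its left, z up, the work surface at z = 0. Lengths are in m, angles in rad, forces in N, time in s.
With the tool pointing down it reaches from about 0.375 to 0.9 m from the base axis. Payload 3.1 kg.
Tool frame: the origin (TCP) lies between the finger pads; the fingertips stand 17 mm ahead of it and the grasp point (between the pads) lies 2 mm behind it; z points along the fingers, y is the line along which they close (so a half turn about z gives the same grasp; the last joint's range is limited). The gripper opens to 85 mm and grips with 20 to 120 N. Pads are 22 mm wide; open, the fingers measure 114 mm over their backs; the gripper's body (76 mm by 85 mm) begins 54 mm behind the grasp point. The pads swing forward as they close: fully open they stand 13 mm farther back than shut.
Start: joints at [-1.429, 0.527, 1.433, -0, 1.181, -0.178], TCP at [0.197, -0.593, 0.208] pointing down, gripper open.
Joint ranges: [-3.08, 3.08], [-0.75, 2.2], [0.22, 2.44], [-1.43, 4.57], [0, 2.65], [-2.85, 2.85]. Speed limits (rad/s): [2.79, 2.79, 3.14, 3.14, 3.14, 3.14].

## Interface

Orientations are given as a unit quaternion [x, y, z, w].
In Python, from station import sense, vision, order gives the robot as it stands.
- The arm moves only by the shell command python3 -m crank 'ROWS' [OPENING] [FORCE]. ROWS is JSON, a list of rows, each an object with "dp": the shift along the world's x, y, z in units of 30 mm (1.0 is 30 mm), a list of three; "angular": the turn, a rotation vector about the world's x, y, z in degrees, a list of three. In form: [{"dp": [dx, dy, dz], "angular": [ax, ay, az]}, ...]. A call has 1 to 20 rows; each row shifts and turns the commanded pose from where the row before left it; what a row does not reach is not made up. A row lasts 1/10 s, in which the tool goes at most 50 mm and 8.59 degrees, less where a joint would pass 70% of its speed; a pose out of reach is approached as far as the arm can. A call is refused whole if a number of a shift passes 1 or a number of a turn 8.59, either way. A call with a gripper value outside its range is refused whole. OPENING is the closure, from 0 (fully open) to 1 (shut), set as the call begins (- or left out, the last holds). The fingers move at their own pace and stop on an object; FORCE is the grip in N (left out, the last holds). Time passes only in rows, so rows that do not move let the fingers close. It gives the time, the measured TCP pose, the force, the opening and the grip force at its end, in the units of the state.
- sense(): the state, without advancing time (a new reading comes with each control period).
- vision.snapshot(name): name is "side" or "top" or "wrist"; returns a dict with "image" (480x640x3 uint8, blue, green, red), "range_z" (480x640 float32, m along the optical axis (not along the pixel's ray), 0 where there is no reading), "mtx" (3x3 intrinsics, pixels), "dist" ([k1, k2, p1, p2, k3] as OpenCV has them; the pictures are not rectified), "pose" (4x4, takes a point from camera to world coordinates); the wrist camera has in their place "mount" (4x4, takes a point from camera to tool coordinates, whose origin is the TCP and whose axes are the flange's). Camera axes: x right, y down, z forward; pixel columns grow to the right and rows downward; lengths in m; the calibration is good to about 2 mm. A picture is of the moment at which its call begins: read the wrist's pose just before it.
- order.sign_off(): hands the job in; it is judged then, once.
The state is a dict: "t": time; "q": joint angles; "qd": joint speeds; "tau": joint torques, N m; "tcp_pos": TCP position; "tool_rot": TCP orientation; "force": force on the tool from outside, world axes, zero at the start; "ft_torque": the same for the moment, N m; "finger_gap": opening from 0.0 (shut) to 1.0 (fully open); "gripper_force": force on a finger pad.
Only numpy, scipy, OpenCV 4.12 (cv2) and the standard library are available. Lean on these libraries where they do the work, as an engineer would, in place of code of your own. Each camera call takes 0.05 s, during which the arm holds its last target. There are 200 camera calls.

## Working session

There is one attempt and no reset: what is moved stays moved. The work goes in short steps, Python scripts to look and compute and a shell command to move; the robot and the scene stay as the last step left them, time stands still between calls to the robot, and variables do not carry over. Pictures are saved under pics/ and viewed, at most 10 in all, crops included, and the job is handed in when it is done.

```bash
mkdir -p pics; ls; cat > h.py <<'E'
import numpy as np, cv2
from station import sense, vision, order
def cloud(s,T=None):
    T=s["pose"] if T is None else T
    v,u=np.mgrid[0:480,0:640]
    p=cv2.undistortPoints(np.stack([u.ravel(),v.ravel()],1).astype(np.float64)[:,None],np.array(s["mtx"]),np.array(s["dist"]))[:,0]
    z=s["range_z"].ravel().astype(float)
    P=np.c_[p*z[:,None],z]@np.array(T)[:3,:3].T+np.array(T)[:3,3]
    P[z==0]=np.nan
    return P.reshape(480,640,3)
E
python3 - <<'E'
from h import *
print(sense())
for n in("side","top"):
    s=vision.snapshot(n); cv2.imwrite(f"pics/{n}0.png",s["image"]); np.save(f"{n}0.npy",cloud(s)); print(n,np.array(s["pose"]).round(3).tolist(),np.array(s["mtx"]).round(0).tolist())
E
```

```text
pics
{'t': 0.0, 'q': array([-1.42851578e+00,  5.28484452e-01,  1.43392482e+00, -1.70759778e-05,
        1.18136646e+00, -1.78481511e-01]), 'qd': array([ 0.00098025,  0.00074639,  0.00071066,  0.00015884, -0.00071193,
        0.0009083 ]), 'tau': array([ 1.48700397e-03, -4.42346585e+01, -1.78023291e+01, -1.68316938e-04,
        8.43710499e-03, -5.18846278e-06]), 'tcp_pos': array([ 0.19697933, -0.59233681,  0.20741526]), 'tool_rot': array([ 9.87165400e-01,  1.59697469e-01,  1.18624322e-05, -1.09150327e-03]), 'force': array([ 0.31659814, -0.34200617,  0.91971278]), 'ft_torque': array([-0.00080186, -0.03883571,  0.03468115]), 'gripper_force': 0.0, 'finger_gap': 0.9985365445248819}
side [[-0.919, -0.231, 0.32, 0.2], [-0.395, 0.54, -0.743, 0.613], [-0.001, -0.809, -0.587, 0.642], [0.0, 0.0, 0.0, 1.0]] [[445.0, 0.0, 319.0], [0.0, 445.0, 238.0], [0.0, 0.0, 1.0]]
top [[0.021, -0.99, 0.139, 0.334], [-1.0, -0.024, -0.02, -0.041], [0.023, -0.138, -0.99, 1.491], [0.0, 0.0, 0.0, 1.0]] [[566.0, 0.0, 313.0], [0.0, 566.0, 245.0], [0.0, 0.0, 1.0]]
```

View pics/top0.png

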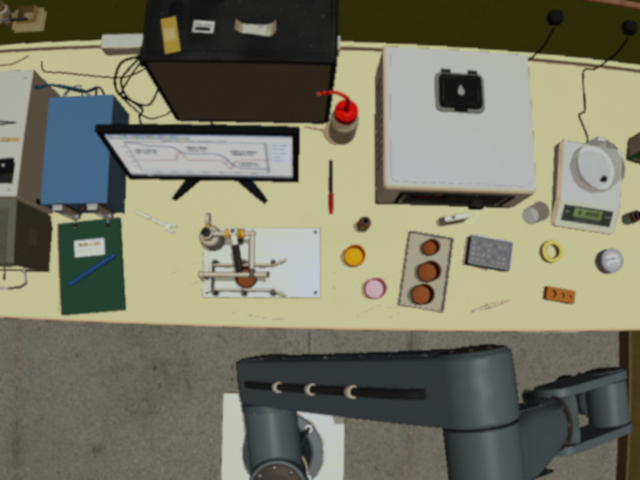

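View pics/side0.png

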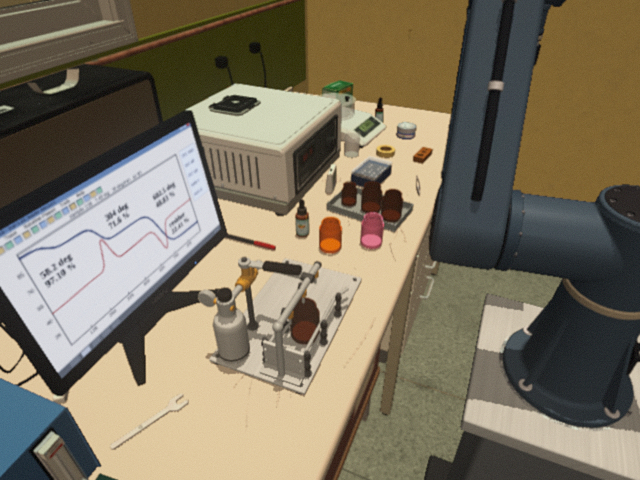

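Top view: the brown jars in the tray are at (430,247), apparently the small one, and at (428,271) and (422,294), apparently large. The lane jar is at (247,275). The look-alikes are orange (353,256), pink (374,288) and the dropper bottle (363,223). The plate runs from (203,227) to (321,297). I choose the two tray jars at (428,271) and (422,294), and will check them in a close crop.

```bash
python3 - <<'E'
from h import *
im=cv2.imread("pics/top0.png"); C=np.load("top0.npy")
a=cv2.resize(im[205:325,190:330],None,fx=4,fy=4,interpolation=cv2.INTER_CUBIC)
b=cv2.resize(im[205:325,395:455],None,fx=4,fy=4,interpolation=cv2.INTER_CUBIC)
cv2.imwrite("pics/crop.png",np.hstack([a,b]))
for n,(u0,v0,u1,v1) in dict(plate=(195,220,328,302),tray=(392,226,458,316)).items():
    P=C[v0:v1,u0:u1].reshape(-1,3)
    for lo,hi in [(.004,.016),(.015,.03)]:
        Q=P[(P[:,2]>lo)&(P[:,2]<hi)]
        r=cv2.minAreaRect(Q[:,:2].astype(np.float32)*1000); print(n,lo,len(Q),r, cv2.boxPoints(r).round(0).tolist())
for n,(u,v) in dict(j247=(430,247),j271=(428,271),j294=(422,294),lane=(247,275),org=(353,256),pink=(374,288),drop=(363,223)).items():
    P=C[v-16:v+17,u-16:u+17].reshape(-1,3); P=P[P[:,2]>.035]
    t=P[:,2]; zt=np.percentile(t,95); Q=P[t>zt-.008]
    c,r=cv2.minEnclosingCircle(Q[:,:2].astype(np.float32)); print(n,len(P),zt.round(3),np.round(c,3),round(r,3))
E
```

```text
plate 0.004 5683 ((498.04681396484375, 68.17147064208984), (216.0294189453125, 352.1347351074219), 1.4386712312698364) [[386.0, 241.0], [394.0, -111.0], [610.0, -105.0], [602.0, 247.0]]
plate 0.015 485 ((495.168212890625, 64.91504669189453), (180.29998779296875, 306.7430114746094), 1.3087875843048096) [[402.0, 216.0], [409.0, -90.0], [589.0, -86.0], [582.0, 220.0]]
tray 0.004 1299 ((481.91900634765625, -368.0970764160156), (239.76956176757812, 178.1074676513672), 0.6366877555847168) [[361.0, -280.0], [363.0, -458.0], [603.0, -456.0], [601.0, -278.0]]
tray 0.015 404 ((478.27716064453125, -368.5855407714844), (122.65493774414062, 200.21832275390625), 81.3702621459961) [[370.0, -414.0], [568.0, -444.0], [586.0, -323.0], [389.0, -293.0]]
j247 180 0.077 [ 0.524 -0.372] 0.035
j271 290 0.079 [ 0.461 -0.364] 0.04
j294 274 0.079 [ 0.425 -0.36 ] 0.033
lane 635 0.173 [0.468 0.11 ] 0.016
org 195 0.077 [ 0.514 -0.176] 0.022
pink 203 0.077 [ 0.43  -0.232] 0.023
drop 149 0.1 [ 0.597 -0.199] 0.006
```

View pics/crop.png

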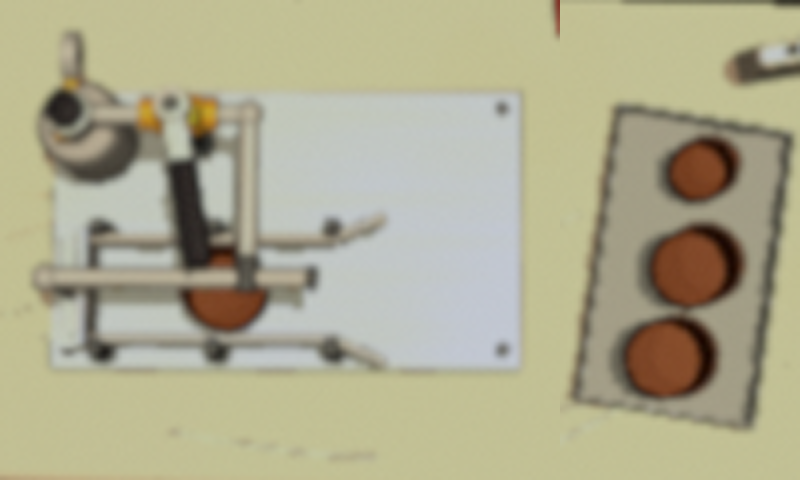

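The crop confirms it: the tray holds a small jar at the top and two large jars below. The lane jar sits under the bar, and the handle points slightly off towards −x. Next I compute the poses from the pixels.

```bash
cat >> h.py <<'E'
def ray(s,uv,z,T=None):
    T=np.array(s["pose"] if T is None else T)
    p=cv2.undistortPoints(np.array(uv,float).reshape(-1,1,2),np.array(s["mtx"]),np.array(s["dist"]))[:,0]
    d=np.c_[p,np.ones(len(p))]@T[:3,:3].T
    return T[:3,3]+d*((z-T[2,3])/d[:,2])[:,None]
E
python3 - <<'E'
from h import *
s=vision.snapshot("top")
cr=lambda L:[(190+x/4-.4,205+y/4-.4) if x<560 else (395+(x-560)/4-.4,205+y/4-.4) for x,y in L]
P=ray(s,cr([(521,92),(521,368),(50,369)]),.010)
print(P.round(4).tolist())
ex=P[2]-P[1]; print("len",np.linalg.norm(ex),np.linalg.norm(P[0]-P[1])); ex/=np.linalg.norm(ex)
yaw=np.arctan2(ex[1],ex[0]); ey=np.array([-ex[1],ex[0],0])
print("yaw",np.degrees(yaw))
# corners: (-143,-90),(-143,95),(167,95)
for p,(a,b) in zip(P,[(-.143,-.09),(-.143,.095),(.167,.095)]): print("origin",(p-a*ex-b*ey).round(4))
print("tray",ray(s,cr([(617,105),(790,133),(751,427),(573,400)]),.022).round(4).tolist())
# large jar body circles: outline centre approx
print("jars rim",ray(s,cr([(700,170),(690,267),(664,358)]),.076).round(4).tolist())
# lane jar & handle
print("handle axis",ray(s,cr([(172,105)]),.166).round(4),"tip",ray(s,cr([(200,268)]),.166).round(4))
s=vision.snapshot("wrist");print(np.array(s["mount"]).round(3).tolist(),np.array(s["mtx"]).round(0).tolist())
E
```

```text
[[0.5883, -0.0862, 0.01], [0.4054, -0.0899, 0.01], [0.3968, 0.2187, 0.01]]
len 0.30866188488652335 0.18294149211612193
yaw 91.58755348257978
origin [0.4943 0.0542 0.01  ]
origin [0.4964 0.0557 0.01  ]
origin [0.4964 0.0544 0.01  ]
tray [[0.5837, -0.3226, 0.022], [0.5679, -0.44, 0.022], [0.372, -0.4121, 0.022], [0.388, -0.2935, 0.022]]
jars rim [[0.5338, -0.3659, 0.076], [0.4715, -0.3591, 0.076], [0.4134, -0.3423, 0.076]]
handle axis [[0.5485 0.1256 0.166 ]] tip [[0.4519 0.1051 0.166 ]]
[[-0.001, -0.947, -0.321, 0.082], [1.0, -0.0, -0.001, 0.0], [0.001, -0.321, 0.947, -0.167], [0.0, 0.0, 0.0, 1.0]] [[416.0, 0.0, 317.0], [0.0, 416.0, 236.0], [0.0, 0.0, 1.0]]
```

```bash
python3 -m crank '[{"dp":[0.85,0.77,0.14],"angular":[0,0,-2.7]},{"dp":[0.85,0.77,0.14],"angular":[0,0,-2.7]},{"dp":[0.85,0.77,0.14],"angular":[0,0,-2.7]},{"dp":[0.85,0.77,0.14],"angular":[0,0,-2.7]},{"dp":[0.85,0.77,0.14],"angular":[0,0,-2.7]},{"dp":[0.85,0.77,0.14],"angular":[0,0,-2.7]},{"dp":[0.85,0.77,0.14],"angular":[0,0,-2.7]},{"dp":[0.85,0.77,0.14],"angular":[0,0,-2.7]},{"dp":[0.85,0.77,0.14],"angular":[0,0,-2.7]},{"dp":[0.85,0.77,0.14],"angular":[0,0,-2.7]},{"dp":[0,0,0],"angular":[0,0,0]},{"dp":[0,0,0],"angular":[0,0,0]},{"dp":[0,0,0],"angular":[0,0,0]}]' 0
cat >> h.py <<'E'
from scipy.spatial.transform import Rotation as R
def wrist():
    st=sense(); s=vision.snapshot("wrist")
    T=np.eye(4);T[:3,:3]=R.from_quat(st["tool_rot"]).as_matrix();T[:3,3]=st["tcp_pos"]
    return s,T@np.array(s["mount"]),T
E
python3 - <<'E'
from h import *
s,Tc,T=wrist(); cv2.imwrite("pics/w1.png",s["image"]); C=cloud(s,Tc); np.save("w1.npy",C)
print(T.round(3).tolist())
z=C[...,2]
m=((z>.066)&(z<.09)&(C[...,0]>.37)&(C[...,0]<.58)&(C[...,1]<-.29)&(C[...,1]>-.44)).astype(np.uint8)
n,l,st,c=cv2.connectedComponentsWithStats(m)
for i in range(1,n):
    if st[i,4]>150:
        Q=C[l==i]; cc,r=cv2.minEnclosingCircle(Q[:,:2].astype(np.float32)); print(st[i].tolist(),np.round(cc,4),round(r,4),np.median(Q[:,2]).round(4))
E
```

```text
t: 1.5
tcp_pos: [0.4515, -0.3625, 0.2501]
tool_rot: [0.997, -0.075, -0.0, -0.0]
force: [0.5, -0.6, -1.0]
finger_gap: 1.004
gripper_force: 0.0
[[0.989, -0.15, -0.001, 0.451], [-0.15, -0.989, 0.0, -0.363], [-0.001, 0.0, -1.0, 0.25], [0.0, 0.0, 0.0, 1.0]]
[297, 139, 55, 56, 872] [ 0.4757 -0.3725] 0.0226 0.077
[289, 212, 52, 52, 904] [ 0.4149 -0.3552] 0.0228 0.0767
```

View pics/w1.png

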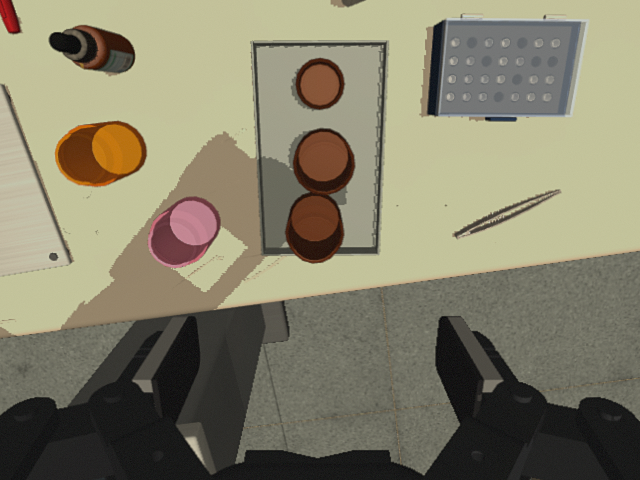

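Both large jars show clearly at (323,160) and (316,220). The small jar is at (320,83). I take the near one first.

```bash
python3 -m crank '[{"dp":[-0.61,0.12,0],"angular":[0,0,0]},{"dp":[-0.61,0.12,0],"angular":[0,0,0]},{"dp":[0,0,-0.9],"angular":[0,0,0]},{"dp":[0,0,-0.9],"angular":[0,0,0]},{"dp":[0,0,-0.9],"angular":[0,0,0]},{"dp":[0,0,-0.9],"angular":[0,0,0]},{"dp":[0,0,-0.9],"angular":[0,0,0]},{"dp":[0,0,-0.9],"angular":[0,0,0]},{"dp":[0,0,-0.7],"angular":[0,0,0]},{"dp":[0,0,-0.4],"angular":[0,0,0]},{"dp":[0,0,-0.33],"angular":[0,0,0]},{"dp":[0,0,0],"angular":[0,0,0]},{"dp":[0,0,0],"angular":[0,0,0]},{"dp":[0,0,0],"angular":[0,0,0]}]' 0
python3 -m crank '[{"dp":[0,0,0],"angular":[0,0,0]},{"dp":[0,0,0],"angular":[0,0,0]},{"dp":[0,0,0],"angular":[0,0,0]},{"dp":[0,0,0],"angular":[0,0,0]},{"dp":[0,0,0],"angular":[0,0,0]},{"dp":[0,0,0],"angular":[0,0,0]},{"dp":[0,0,0],"angular":[0,0,0]},{"dp":[0,0,0],"angular":[0,0,0]}]' 1 40
```

```text
t: 2.95
tcp_pos: [0.416, -0.3556, 0.0465]
tool_rot: [0.997, -0.075, 0.001, 0.001]
force: [0.4, -0.1, 0.7]
finger_gap: 0.996
gripper_force: 0.0
t: 3.75
tcp_pos: [0.4158, -0.355, 0.0464]
tool_rot: [0.997, -0.075, 0.0, 0.0]
force: [-1.6, 0.8, 5.8]
finger_gap: 0.476
gripper_force: 39.6
```

```bash
python3 -m crank '[{"dp":[0,0,0.3],"angular":[0,0,0]},{"dp":[0,0,0.6],"angular":[0,0,0]},{"dp":[0,0,0.8],"angular":[0,0,0]},{"dp":[0,0,0.8],"angular":[0,0,0]},{"dp":[0,0,0.8],"angular":[0,0,0]},{"dp":[0,0,0.8],"angular":[0,0,0]},{"dp":[0,0,0.4],"angular":[0,0,0]},{"dp":[0,0,0],"angular":[0,0,0]},{"dp":[0,0,0],"angular":[0,0,0]}]'
python3 - <<'E'
from h import *
s,Tc,T=wrist(); cv2.imwrite("pics/w2.png",s["image"]); C=cloud(s,Tc); 
L=(C-T[:3,3])@T[:3,:3]
m=(np.abs(L[...,1])<.03)&(np.abs(L[...,0])<.04)&(L[...,2]<.08)&(L[...,2]>-.05)
Q=L[m]; h,e=np.histogram(Q[:,2],bins=26,range=(-.05,.08)); print(h.tolist())
for lo in np.arange(-.04,.08,.01):
    q=Q[(Q[:,2]>=lo)&(Q[:,2]<lo+.01)]
    if len(q)>20: print(lo.round(2),len(q),q.min(0).round(3),q.max(0).round(3))
E
```

```text
t: 4.65
tcp_pos: [0.4151, -0.3544, 0.18]
tool_rot: [0.997, -0.075, -0.0, -0.0]
force: [-0.7, 0.1, -1.2]
finger_gap: 0.478
gripper_force: 40.6
[684, 609, 567, 2814, 1666, 1065, 2030, 1274, 867, 931, 940, 842, 768, 708, 641, 588, 1145, 425, 21, 0, 0, 0, 0, 0, 0, 0]
-0.04 3381 [-0.022 -0.03  -0.04 ] [ 0.021  0.03  -0.03 ]
-0.03 2731 [-0.021 -0.025 -0.03 ] [ 0.023  0.027 -0.02 ]
-0.02 3304 [-0.024 -0.026 -0.02 ] [ 0.027  0.027 -0.01 ]
-0.01 1798 [-0.025 -0.024 -0.01 ] [ 0.027  0.026 -0.   ]
0.0 1782 [-0.025 -0.025  0.   ] [0.027 0.026 0.01 ]
0.01 1476 [-0.025 -0.025  0.01 ] [0.027 0.026 0.02 ]
0.02 1229 [-0.025 -0.025  0.02 ] [0.027 0.026 0.03 ]
0.03 1570 [-0.025 -0.025  0.03 ] [0.027 0.026 0.04 ]
0.04 21 [ 0.011 -0.02   0.04 ] [0.026 0.024 0.042]
```

View pics/w2.png

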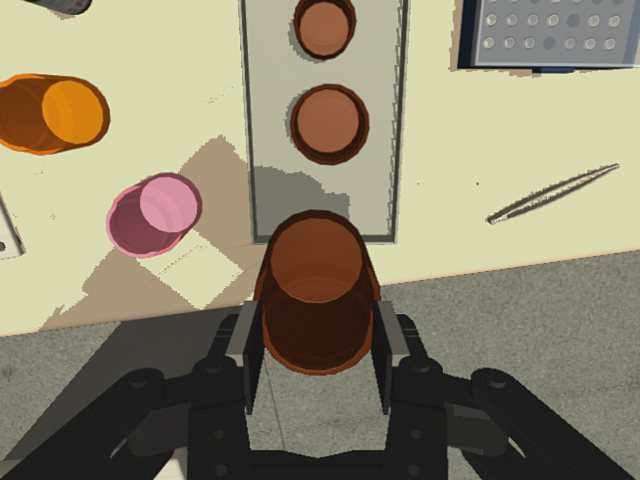

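The jar is gripped upright on its body at (318,290), with its bottom about 43 mm below the TCP. I carry it to the loading plate and turn the hand by 100°.

```bash
python3 -m crank '[{"dp":[0.1,0.9,0],"angular":[0,0,8.3]},{"dp":[0.1,0.9,0],"angular":[0,0,8.3]},{"dp":[0.1,0.9,0],"angular":[0,0,8.3]},{"dp":[0.1,0.9,0],"angular":[0,0,8.3]},{"dp":[0.1,0.9,0],"angular":[0,0,8.3]},{"dp":[0.1,0.9,0],"angular":[0,0,8.3]},{"dp":[0.1,0.9,0],"angular":[0,0,8.3]},{"dp":[0.1,0.9,0],"angular":[0,0,8.3]},{"dp":[0.1,0.9,0],"angular":[0,0,8.3]},{"dp":[0.1,0.9,0],"angular":[0,0,8.3]},{"dp":[0.1,0.9,0],"angular":[0,0,8.3]},{"dp":[0.1,0.9,0],"angular":[0,0,8.3]},{"dp":[0,0,0],"angular":[0,0,0]},{"dp":[0,0,0],"angular":[0,0,0]},{"dp":[0,0,0],"angular":[0,0,0]}]'
python3 - <<'E'
from h import *
s,Tc,T=wrist(); print(T.round(4).tolist()); cv2.imwrite("pics/w3.png",s["image"]); np.save("w3.npy",cloud(s,Tc))
E
```

```text
t: 6.2
tcp_pos: [0.4513, -0.0314, 0.1799]
tool_rot: [0.702, 0.713, -0.0, -0.0]
force: [0.6, -0.3, -1.2]
finger_gap: 0.474
gripper_force: 40.6
[[-0.0157, 0.9999, -0.0011, 0.4513], [0.9999, 0.0157, 0.0, -0.0314], [0.0, -0.0011, -1.0, 0.1799], [0.0, 0.0, 0.0, 1.0]]
```

View pics/w3.png

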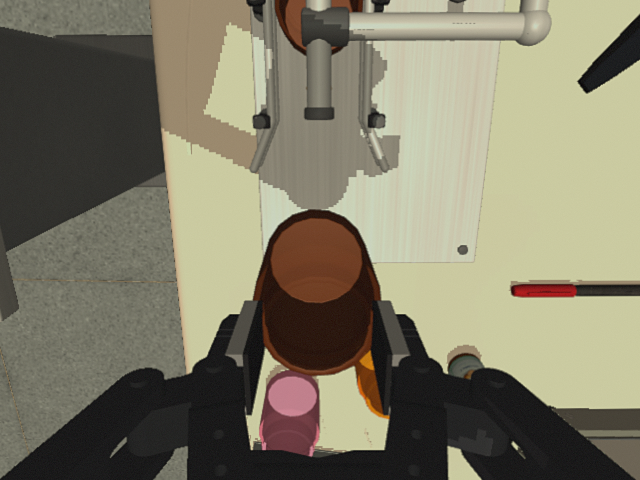

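Over the rack, the lane mouth rods show at (255,165) and (382,165), their posts at (262,120) and (376,120), and the bar's end at (319,113). The held jar is in the middle. I check the lane's centre line.

```bash
python3 - <<'E'
from h import *
s=vision.snapshot("wrist"); st=sense()
T=np.eye(4);T[:3,:3]=R.from_quat(st["tool_rot"]).as_matrix();T[:3,3]=st["tcp_pos"];Tc=T@np.array(s["mount"])
a=np.radians(91.5);O=np.array([.4957,.0548]);M=np.array([[np.cos(a),-np.sin(a)],[np.sin(a),np.cos(a)]])
rk=lambda P:(P[:,:2]-O)@M
print("posts",rk(ray(s,[(262,120),(376,120)],.066,Tc)).round(4).tolist())
print("bar",rk(ray(s,[(319,108)],.13,Tc)).round(4),"corner -143,-90",rk(ray(s,[(476,263)],.01,Tc)).round(4))
print("rods z.054", rk(ray(s,[(271,60),(364,60)],.054,Tc)).round(4).tolist())
print("tcp",rk(T[:3,3][None]).round(4))
E
```

```text
posts [[-0.0182, 0.0826], [-0.019, 0.0082]]
bar [[-0.0093  0.0455]] corner -143,-90 [[-0.1439 -0.0909]]
rods z.054 [[0.0191, 0.0763], [0.0183, 0.0157]]
tcp [[-0.0853  0.0465]]
```

```bash
python3 -m crank '[{"dp":[0.02,0,-0.7],"angular":[0,0,0]},{"dp":[0.03,0,-0.8],"angular":[0,0,0]},{"dp":[0,0,-0.8],"angular":[0,0,0]},{"dp":[0,0,-0.7],"angular":[0,0,0]},{"dp":[0,0,-0.5],"angular":[0,0,0]},{"dp":[0,0,-0.4],"angular":[0,0,0]},{"dp":[0,0,-0.2],"angular":[0,0,0]},{"dp":[0,0,0],"angular":[0,0,0]},{"dp":[0,0,0],"angular":[0,0,0]},{"dp":[0,0,0],"angular":[0,0,0]}]'
```

```text
t: 7.3
tcp_pos: [0.4535, -0.0312, 0.0581]
tool_rot: [0.701, 0.713, 0.0, 0.001]
force: [0.9, 0.2, -1.3]
finger_gap: 0.474
gripper_force: 40.7
```

```bash
python3 -m crank '[{"dp":[0,0,-0.1],"angular":[0,0,0]},{"dp":[0,0,0],"angular":[0,0,0]},{"dp":[0,0,0],"angular":[0,0,0]}]'
```

```text
t: 7.6
tcp_pos: [0.4531, -0.0308, 0.0546]
tool_rot: [0.701, 0.713, 0.0, 0.0]
force: [0.6, -1.3, -1.5]
finger_gap: 0.475
gripper_force: 40.6
```

```bash
python3 -m crank '[{"dp":[0,0,0],"angular":[0,0,0]},{"dp":[0,0,0],"angular":[0,0,0]},{"dp":[0,0,0],"angular":[0,0,0]},{"dp":[0,0,0],"angular":[0,0,0]},{"dp":[0,0,0],"angular":[0,0,0]},{"dp":[0,0,0],"angular":[0,0,0]},{"dp":[0,0,0.5],"angular":[0,0,0]},{"dp":[0,0,0.8],"angular":[0,0,0]},{"dp":[0,0,0.8],"angular":[0,0,0]},{"dp":[0,0,0.8],"angular":[0,0,0]},{"dp":[0,0,0],"angular":[0,0,0]}]' 0
python3 - <<'E'
from h import *
s,Tc,T=wrist(); cv2.imwrite("pics/w4.png",s["image"]); C=cloud(s,Tc); print(T[:3,3])
a=np.radians(91.5);O=np.array([.4957,.0548]);M=np.array([[np.cos(a),-np.sin(a)],[np.sin(a),np.cos(a)]])
P=np.dstack([(C[...,:2]-O)@M,C[...,2]])
m=(P[...,0]>-.14)&(P[...,0]<-.045)&(abs(P[...,1]-.045)<.045)&(P[...,2]>.078)&(P[...,2]<.092)
Q=P[m];print(len(Q),cv2.minEnclosingCircle(Q[:,:2].astype(np.float32)),Q[:,2].min(),Q[:,2].max())
E
```

```text
t: 8.7
tcp_pos: [0.4551, -0.0315, 0.144]
tool_rot: [0.701, 0.713, 0.001, 0.003]
force: [0.9, 0.3, -0.1]
finger_gap: 1.0
gripper_force: 0.0
[ 0.45505512 -0.03145337  0.14401679]
1782 ((-0.08436736464500427, 0.046091288328170776), 0.02266472950577736) 0.07800294407503494 0.08751789452757036
```

Jar 1 stands upright at rack (−84, 46) and is released. Now back off, close, lean 25° and descend behind it.

```bash
python3 -m crank '[{"dp":[0,-0.6,0.1],"angular":[5,0,0]},{"dp":[0,-0.6,0.1],"angular":[5,0,0]},{"dp":[0,-0.63,0],"angular":[5,0,0]},{"dp":[0,0,0],"angular":[5,0,0]},{"dp":[0,0,0],"angular":[5,0,0]},{"dp":[0,0,0],"angular":[0,0,0]},{"dp":[0,0,0],"angular":[0,0,0]},{"dp":[0,0,-0.8],"angular":[0,0,0]},{"dp":[0,0,-0.8],"angular":[0,0,0]},{"dp":[0,0,-0.8],"angular":[0,0,0]},{"dp":[0,0,-0.6],"angular":[0,0,0]},{"dp":[0,0,-0.2],"angular":[0,0,0]},{"dp":[0,0,0],"angular":[0,0,0]},{"dp":[0,0,0],"angular":[0,0,0]}]' 1
```

```text
t: 10.15
tcp_pos: [0.4532, -0.0853, 0.0521]
tool_rot: [0.684, 0.697, 0.154, -0.151]
force: [0.1, -0.2, 0.2]
finger_gap: -0.002
gripper_force: 0.0
```

```bash
python3 -m crank '[{"dp":[0,0.15,-0.07],"angular":[0,0,0]},{"dp":[0,0.2,0],"angular":[0,0,0]},{"dp":[-0.01,0.25,0],"angular":[0,0,0]},{"dp":[-0.01,0.25,0],"angular":[0,0,0]},{"dp":[-0.01,0.25,0],"angular":[0,0,0]},{"dp":[-0.01,0.25,0],"angular":[0,0,0]},{"dp":[-0.01,0.25,0],"angular":[0,0,0]},{"dp":[-0.01,0.25,0],"angular":[0,0,0]},{"dp":[0,0.25,0],"angular":[0,0,0]},{"dp":[0,0.25,0],"angular":[0,0,0]},{"dp":[0,0.2,0],"angular":[0,0,0]},{"dp":[0,0.2,0],"angular":[0,0,0]},{"dp":[0,0.15,0],"angular":[0,0,0]},{"dp":[0,0.1,0],"angular":[0,0,0]},{"dp":[0,0,0],"angular":[0,0,0]},{"dp":[0,0,0],"angular":[0,0,0]}]'
python3 - <<'E'
from h import *
s=vision.snapshot("side"); cv2.imwrite("pics/s1.png",cv2.resize(s["image"][230:400,190:390],None,fx=3,fy=3))
E
```

```text
t: 11.75
tcp_pos: [0.4511, 0.0043, 0.0493]
tool_rot: [0.684, 0.696, 0.154, -0.152]
force: [-0.4, -0.2, -0.8]
finger_gap: -0.002
gripper_force: 0.1
```

View pics/s1.png

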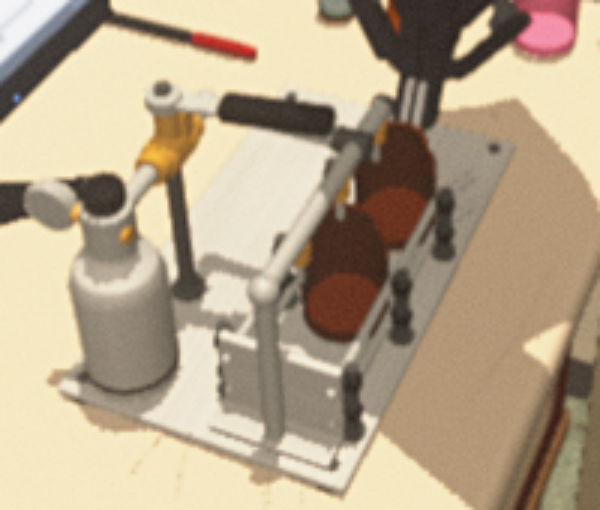

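Jar 1 and the lane jar stand upright in single file in the lane (crop pixels (395,185) and (345,270)), with the handle still shut. I retreat and fetch the second jar.

```bash
python3 -m crank '[{"dp":[0,-0.5,0],"angular":[0,0,0]},{"dp":[0,-0.8,0],"angular":[0,0,0]},{"dp":[0,-0.7,0.5],"angular":[0,0,0]},{"dp":[0,0,0.9],"angular":[-5,0,0]},{"dp":[0,0,0.9],"angular":[-5,0,0]},{"dp":[0,0,0.9],"angular":[-5,0,0]},{"dp":[0,0,0.9],"angular":[-5,0,0]},{"dp":[0,0,0.9],"angular":[-5,0,0]}]' 0
python3 -m crank '[{"dp":[0.07,-0.87,0],"angular":[0,0,-8.3]},{"dp":[0.07,-0.87,0],"angular":[0,0,-8.3]},{"dp":[0.07,-0.87,0],"angular":[0,0,-8.3]},{"dp":[0.07,-0.87,0],"angular":[0,0,-8.3]},{"dp":[0.07,-0.87,0],"angular":[0,0,-8.3]},{"dp":[0.07,-0.87,0],"angular":[0,0,-8.3]},{"dp":[0.07,-0.87,0],"angular":[0,0,-8.3]},{"dp":[0.07,-0.87,0],"angular":[0,0,-8.3]},{"dp":[0.07,-0.87,0],"angular":[0,0,-8.3]},{"dp":[0.07,-0.87,0],"angular":[0,0,-8.3]},{"dp":[0.07,-0.87,0],"angular":[0,0,-8.3]},{"dp":[0.07,-0.87,0],"angular":[0,0,-8.3]},{"dp":[0,0,0],"angular":[0,0,0]},{"dp":[0,0,0],"angular":[0,0,0]},{"dp":[0,0,0],"angular":[0,0,0]}]'
python3 - <<'E'
from h import *
s,Tc,T=wrist(); C=cloud(s,Tc); 
z=C[...,2]
m=((z>.066)&(z<.09)&(C[...,0]>.37)&(C[...,0]<.58)&(C[...,1]<-.29)&(C[...,1]>-.44)).astype(np.uint8)
n,l,st,c=cv2.connectedComponentsWithStats(m)
for i in range(1,n):
    if st[i,4]>150:
        Q=C[l==i]; cc,r=cv2.minEnclosingCircle(Q[:,:2].astype(np.float32)); print(st[i].tolist(),np.round(cc,4),round(r,4),np.median(Q[:,2]).round(4))
E
```

```text
t: 12.6
tcp_pos: [0.4512, -0.0572, 0.201]
tool_rot: [0.702, 0.712, -0.001, 0.002]
force: [0.0, -0.0, -1.0]
finger_gap: 1.002
gripper_force: 0.0
t: 14.1
tcp_pos: [0.4756, -0.3682, 0.1991]
tool_rot: [0.997, -0.075, -0.001, -0.001]
force: [-0.7, -0.4, -0.1]
finger_gap: 1.0
gripper_force: 0.0
[292, 181, 62, 62, 1207] [ 0.4755 -0.3725] 0.0228 0.0769
```

```bash
python3 -m crank '[{"dp":[0,-0.14,-0.6],"angular":[0,0,0]},{"dp":[0,0,-0.9],"angular":[0,0,0]},{"dp":[0,0,-0.9],"angular":[0,0,0]},{"dp":[0,0,-0.9],"angular":[0,0,0]},{"dp":[0,0,-0.8],"angular":[0,0,0]},{"dp":[0,0,-0.6],"angular":[0,0,0]},{"dp":[0,0,-0.38],"angular":[0,0,0]},{"dp":[0,0,0],"angular":[0,0,0]},{"dp":[0,0,0],"angular":[0,0,0]},{"dp":[0,0,0],"angular":[0,0,0]}]' 0
python3 -m crank '[{"dp":[0,0,0],"angular":[0,0,0]},{"dp":[0,0,0],"angular":[0,0,0]},{"dp":[0,0,0],"angular":[0,0,0]},{"dp":[0,0,0],"angular":[0,0,0]},{"dp":[0,0,0],"angular":[0,0,0]},{"dp":[0,0,0],"angular":[0,0,0]},{"dp":[0,0,0],"angular":[0,0,0]},{"dp":[0,0,0],"angular":[0,0,0]}]' 1 40
```

```text
t: 15.15
tcp_pos: [0.4771, -0.3737, 0.0482]
tool_rot: [0.997, -0.075, 0.001, 0.001]
force: [0.1, -0.2, 0.3]
finger_gap: 1.0
gripper_force: 0.0
t: 15.95
tcp_pos: [0.4768, -0.3733, 0.048]
tool_rot: [0.997, -0.075, 0.0, 0.0]
force: [-0.1, 1.8, 5.1]
finger_gap: 0.471
gripper_force: 39.8
```

```bash
python3 -m crank '[{"dp":[0,0,0.3],"angular":[0,0,0]},{"dp":[0,0,0.6],"angular":[0,0,0]},{"dp":[0,0,0.8],"angular":[0,0,0]},{"dp":[0,0,0.8],"angular":[0,0,0]},{"dp":[0,0,0.8],"angular":[0,0,0]},{"dp":[0,0,0.8],"angular":[0,0,0]},{"dp":[0,0,0.3],"angular":[0,0,0]},{"dp":[0,0,0],"angular":[0,0,0]}]'
python3 -m crank '[{"dp":[-0.06,0.95,0],"angular":[0,0,8.3]},{"dp":[-0.06,0.95,0],"angular":[0,0,8.3]},{"dp":[-0.06,0.95,0],"angular":[0,0,8.3]},{"dp":[-0.06,0.95,0],"angular":[0,0,8.3]},{"dp":[-0.06,0.95,0],"angular":[0,0,8.3]},{"dp":[-0.06,0.95,0],"angular":[0,0,8.3]},{"dp":[-0.06,0.95,0],"angular":[0,0,8.3]},{"dp":[-0.06,0.95,0],"angular":[0,0,8.3]},{"dp":[-0.06,0.95,0],"angular":[0,0,8.3]},{"dp":[-0.06,0.95,0],"angular":[0,0,8.3]},{"dp":[-0.06,0.95,0],"angular":[0,0,8.3]},{"dp":[-0.06,0.95,0],"angular":[0,0,8.3]},{"dp":[0,0,0],"angular":[0,0,0]},{"dp":[0,0,0],"angular":[0,0,0]},{"dp":[0,0,0],"angular":[0,0,0]}]'
```

```text
t: 16.75
tcp_pos: [0.4769, -0.3739, 0.1804]
tool_rot: [0.997, -0.075, 0.001, 0.001]
force: [-0.2, 0.2, -1.8]
finger_gap: 0.47
gripper_force: 40.5
t: 18.25
tcp_pos: [0.4548, -0.0318, 0.1785]
tool_rot: [0.702, 0.713, -0.0, -0.0]
force: [0.7, -0.2, -0.5]
finger_gap: 0.469
gripper_force: 40.6
```

```bash
python3 -m crank '[{"dp":[-0.03,0,-0.7],"angular":[0,0,0]},{"dp":[-0.03,0,-0.8],"angular":[0,0,0]},{"dp":[0,0,-0.8],"angular":[0,0,0]},{"dp":[0,0,-0.7],"angular":[0,0,0]},{"dp":[0,0,-0.5],"angular":[0,0,0]},{"dp":[0,0,-0.35],"angular":[0,0,0]},{"dp":[0,0,-0.15],"angular":[0,0,0]},{"dp":[0,0,0],"angular":[0,0,0]},{"dp":[0,0,0],"angular":[0,0,0]},{"dp":[0,0,0],"angular":[0,0,0]}]'
```

```text
t: 19.25
tcp_pos: [0.4535, -0.0314, 0.0596]
tool_rot: [0.701, 0.713, 0.0, 0.001]
force: [-0.2, -0.4, -1.0]
finger_gap: 0.471
gripper_force: 41.0
```

```bash
python3 -m crank '[{"dp":[0,0,-0.1],"angular":[0,0,0]},{"dp":[0,0,0],"angular":[0,0,0]},{"dp":[0,0,0],"angular":[0,0,0]}]'
python3 -m crank '[{"dp":[0,0,0],"angular":[0,0,0]},{"dp":[0,0,0],"angular":[0,0,0]},{"dp":[0,0,0],"angular":[0,0,0]},{"dp":[0,0,0],"angular":[0,0,0]},{"dp":[0,0,0],"angular":[0,0,0]},{"dp":[0,0,0],"angular":[0,0,0]},{"dp":[0,0,0.5],"angular":[0,0,0]},{"dp":[0,0,0.8],"angular":[0,0,0]},{"dp":[0,0,0.8],"angular":[0,0,0]},{"dp":[0,0,0.8],"angular":[0,0,0]},{"dp":[0,0,0],"angular":[0,0,0]}]' 0
python3 - <<'E'
from h import *
s,Tc,T=wrist(); C=cloud(s,Tc); print(T[:3,3])
a=np.radians(91.5);O=np.array([.4957,.0548]);M=np.array([[np.cos(a),-np.sin(a)],[np.sin(a),np.cos(a)]])
P=np.dstack([(C[...,:2]-O)@M,C[...,2]])
m=(P[...,0]>-.14)&(P[...,0]<-.045)&(abs(P[...,1]-.045)<.045)&(P[...,2]>.078)&(P[...,2]<.092)
Q=P[m];print(len(Q),cv2.minEnclosingCircle(Q[:,:2].astype(np.float32)),Q[:,2].min(),Q[:,2].max())
E
```

```text
t: 19.55
tcp_pos: [0.4532, -0.0312, 0.0562]
tool_rot: [0.701, 0.713, 0.0, 0.0]
force: [0.5, 0.1, -1.5]
finger_gap: 0.469
gripper_force: 41.1
t: 20.65
tcp_pos: [0.4551, -0.0318, 0.1455]
tool_rot: [0.701, 0.713, 0.001, 0.003]
force: [0.2, -0.8, 0.6]
finger_gap: 1.002
gripper_force: 0.0
[ 0.45505638 -0.03175047  0.14551895]
2258 ((-0.07443860918283463, 0.045884933322668076), 0.03398783132433891) 0.07800054875400347 0.08715957224639198
```

```bash
python3 -m crank '[{"dp":[0,-0.6,0.1],"angular":[5,0,0]},{"dp":[0,-0.6,0.1],"angular":[5,0,0]},{"dp":[0,-0.63,0],"angular":[5,0,0]},{"dp":[0,0,0],"angular":[5,0,0]},{"dp":[0,0,0],"angular":[5,0,0]},{"dp":[0,0,0],"angular":[0,0,0]},{"dp":[0,0,0],"angular":[0,0,0]},{"dp":[0,0,-0.8],"angular":[0,0,0]},{"dp":[0,0,-0.8],"angular":[0,0,0]},{"dp":[0,0,-0.8],"angular":[0,0,0]},{"dp":[0,0,-0.6],"angular":[0,0,0]},{"dp":[0,0,-0.3],"angular":[0,0,0]},{"dp":[0,0,0],"angular":[0,0,0]},{"dp":[0,0,0],"angular":[0,0,0]}]' 1
python3 -m crank '[{"dp":[0,0.15,0],"angular":[0,0,0]},{"dp":[0,0.2,0],"angular":[0,0,0]},{"dp":[-0.01,0.25,0],"angular":[0,0,0]},{"dp":[-0.01,0.25,0],"angular":[0,0,0]},{"dp":[-0.01,0.25,0],"angular":[0,0,0]},{"dp":[-0.01,0.25,0],"angular":[0,0,0]},{"dp":[-0.01,0.2,0],"angular":[0,0,0]},{"dp":[-0.01,0.2,0],"angular":[0,0,0]},{"dp":[0,0.2,0],"angular":[0,0,0]},{"dp":[0,0.2,0],"angular":[0,0,0]},{"dp":[0,0.2,0],"angular":[0,0,0]},{"dp":[0,0.2,0],"angular":[0,0,0]},{"dp":[0,0.15,0],"angular":[0,0,0]},{"dp":[0,0.1,0],"angular":[0,0,0]},{"dp":[0,0.1,0],"angular":[0,0,0]},{"dp":[0,0,0],"angular":[0,0,0]},{"dp":[0,0,0],"angular":[0,0,0]}]'
```

```text
t: 22.1
tcp_pos: [0.4531, -0.0855, 0.0505]
tool_rot: [0.684, 0.697, 0.154, -0.152]
force: [0.1, -0.4, 0.2]
finger_gap: -0.001
gripper_force: 0.0
t: 23.8
tcp_pos: [0.4508, 0.0014, 0.05]
tool_rot: [0.684, 0.696, 0.154, -0.152]
force: [0.0, -2.4, 1.7]
finger_gap: 0.001
gripper_force: 0.8
```

```bash
python3 -m crank '[{"dp":[0,0.06,0],"angular":[0,0,0]},{"dp":[0,0.06,0],"angular":[0,0,0]},{"dp":[0,0.06,0],"angular":[0,0,0]},{"dp":[0,0,0],"angular":[0,0,0]},{"dp":[0,0,0],"angular":[0,0,0]}]'
python3 - <<'E'
from h import *
s=vision.snapshot("side"); cv2.imwrite("pics/s2.png",cv2.resize(s["image"][230:400,190:390],None,fx=3,fy=3))
E
```

```text
t: 24.3
tcp_pos: [0.451, 0.0066, 0.05]
tool_rot: [0.684, 0.696, 0.154, -0.152]
force: [1.2, -2.5, 1.8]
finger_gap: -0.004
gripper_force: 1.4
```

View pics/s2.png

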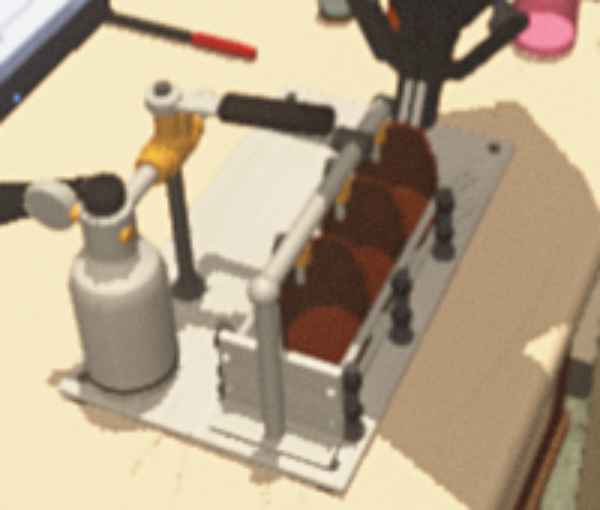

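Three jars stand upright in file, the front one close to the stop at (325,300). I push on gently until the force rises.

```bash
python3 -m crank '[{"dp":[0,0.05,0],"angular":[0,0,0]},{"dp":[0,0.05,0],"angular":[0,0,0]},{"dp":[0,0,0],"angular":[0,0,0]},{"dp":[0,0,0],"angular":[0,0,0]}]'
python3 -m crank '[{"dp":[0,0.05,0],"angular":[0,0,0]},{"dp":[0,0,0],"angular":[0,0,0]},{"dp":[0,0,0],"angular":[0,0,0]}]'
```

```text
t: 24.75
tcp_pos: [0.4511, 0.0095, 0.05]
tool_rot: [0.684, 0.696, 0.154, -0.152]
force: [0.9, -3.1, 1.6]
finger_gap: 0.003
gripper_force: 1.4
t: 25.05
tcp_pos: [0.4511, 0.011, 0.05]
tool_rot: [0.684, 0.696, 0.154, -0.152]
force: [-0.6, -2.1, 1.6]
finger_gap: -0.001
gripper_force: 1.5
```

```bash
for i in 1 ; do python3 -m crank '[{"dp":[0,0.05,0],"angular":[0,0,0]},{"dp":[0,0,0],"angular":[0,0,0]},{"dp":[0,0,0],"angular":[0,0,0]}]'; done
python3 -m crank '[{"dp":[0,0.05,0],"angular":[0,0,0]},{"dp":[0,0,0],"angular":[0,0,0]},{"dp":[0,0,0],"angular":[0,0,0]}]'
```

```text
t: 25.35
tcp_pos: [0.4511, 0.0125, 0.05]
tool_rot: [0.684, 0.696, 0.154, -0.152]
force: [0.0, -2.3, 1.6]
finger_gap: 0.001
gripper_force: 1.4
t: 25.65
tcp_pos: [0.4511, 0.014, 0.05]
tool_rot: [0.684, 0.696, 0.154, -0.152]
force: [-0.4, -1.5, 0.3]
finger_gap: 0.001
gripper_force: 1.4
```

```bash
python3 - <<'E'
from h import *
a=np.radians(91.5);O=np.array([.4957,.0548]);M=np.array([[np.cos(a),-np.sin(a)],[np.sin(a),np.cos(a)]])
for n in("side","top"):
    C=cloud(vision.snapshot(n)); P=np.dstack([(C[...,:2]-O)@M,C[...,2]])
    Q=P[(abs(P[...,1]-.045)<.035)&(P[...,2]>.076)&(P[...,2]<.088)&(P[...,0]>-.04)&(P[...,0]<.14)]
    h,e=np.histogram(Q[:,0],bins=np.arange(-.04,.141,.004)); print(n,dict(zip((e[:-1]*1000).round().astype(int).tolist(),h.tolist())))
E
python3 -m crank '[{"dp":[0,0.05,0],"angular":[0,0,0]},{"dp":[0,0,0],"angular":[0,0,0]},{"dp":[0,0,0],"angular":[0,0,0]}]'
```

```text
side {-40: 34, -36: 11, -32: 3, -28: 4, -24: 2, -20: 5, -16: 10, -12: 11, -8: 12, -4: 36, 0: 31, 4: 0, 8: 1, 12: 33, 16: 23, 20: 8, 24: 4, 28: 9, 32: 5, 36: 9, 40: 9, 44: 18, 48: 37, 52: 39, 56: 1, 60: 0, 64: 9, 68: 41, 72: 9, 76: 5, 80: 5, 84: 7, 88: 7, 92: 9, 96: 11, 100: 21, 104: 54, 108: 15, 112: 0, 116: 0, 120: 0, 124: 0, 128: 0, 132: 0, 136: 0}
top {-40: 0, -36: 0, -32: 0, -28: 0, -24: 0, -20: 0, -16: 0, -12: 0, -8: 0, -4: 0, 0: 0, 4: 0, 8: 0, 12: 0, 16: 0, 20: 0, 24: 0, 28: 0, 32: 0, 36: 0, 40: 0, 44: 0, 48: 0, 52: 0, 56: 0, 60: 0, 64: 0, 68: 0, 72: 0, 76: 0, 80: 0, 84: 0, 88: 0, 92: 0, 96: 0, 100: 0, 104: 0, 108: 0, 112: 0, 116: 0, 120: 0, 124: 0, 128: 0, 132: 1, 136: 0}
t: 26.05
tcp_pos: [0.4511, 0.0154, 0.05]
tool_rot: [0.684, 0.696, 0.154, -0.152]
force: [0.4, -2.8, 1.2]
finger_gap: -0.008
gripper_force: 1.4
```

```bash
python3 - <<'E'
from h import *
a=np.radians(91.5);O=np.array([.4957,.0548]);M=np.array([[np.cos(a),-np.sin(a)],[np.sin(a),np.cos(a)]])
s=vision.snapshot("side");C=cloud(s); P=np.dstack([(C[...,:2]-O)@M,C[...,2]])
def H(m,ax,b):
    h,e=np.histogram(P[m][:,ax],bins=b); return {int(round(x*1000)):int(k) for x,k in zip(e,h) if k}
X,Y,Z=P[...,0],P[...,1],P[...,2]
print("stop x",H((abs(Y-.045)<.025)&(Z>.02)&(Z<.066)&(X>.12)&(X<.17),0,np.arange(.12,.17,.003)))
print("stop top z",H((abs(Y-.045)<.025)&(X>.125)&(X<.15),2,np.arange(0,.16,.005)))
print("bar z",H((abs(Y-.045)<.01)&(Z>.12)&(Z<.145),0,np.arange(-.04,.17,.005)))
print("plate edge x",H((abs(Y-.0)<.08)&(Z>.007)&(Z<.014)&(X>.14),0,np.arange(.14,.19,.003)))
cv2.imwrite("pics/s3.png",cv2.resize(s["image"][280:390,240:350],None,fx=5,fy=5,interpolation=cv2.INTER_CUBIC))
E
```

```text
stop x {138: 71, 141: 257, 147: 5, 150: 22, 153: 62, 156: 42}
stop top z {10: 30, 15: 87, 20: 32, 25: 32, 30: 41, 35: 33, 40: 39, 45: 42, 50: 34, 55: 37, 60: 37, 65: 48, 70: 56, 75: 1, 95: 1, 105: 2, 125: 3, 130: 22, 135: 65}
bar z {-20: 1, -15: 11, -10: 20, -5: 18, 0: 19, 5: 17, 10: 14, 15: 9, 20: 15, 25: 26, 30: 45, 35: 23, 40: 12, 45: 18, 50: 18, 55: 23, 60: 16, 65: 15, 70: 19, 75: 13, 80: 19, 85: 14, 90: 20, 95: 16, 100: 16, 105: 25, 110: 26, 115: 20, 120: 21, 125: 18, 130: 17, 135: 21, 140: 18, 145: 16, 150: 42, 155: 55}
plate edge x {140: 29, 143: 36, 146: 35, 149: 34, 152: 43, 155: 49, 158: 105, 161: 138, 164: 167, 167: 103}
```

View pics/s3.png

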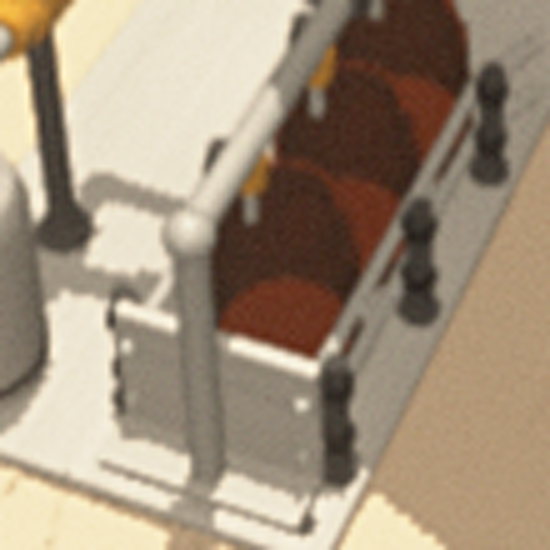

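```bash
cat > m.py <<'E'
from h import *
a=np.radians(91.5);O=np.array([.4957,.0548]);M=np.array([[np.cos(a),-np.sin(a)],[np.sin(a),np.cos(a)]])
s=vision.snapshot("side");C=cloud(s); P=np.dstack([(C[...,:2]-O)@M,C[...,2]])
X,Y,Z=P[...,0],P[...,1],P[...,2]
m=(abs(Y-.045)<.03)&(X>.085)&(X<.135)&(Z<.09)&(Z>.02)
for lo in (.02,.04,.05,.06,.066,.07,.075,.08):
    q=P[m&(Z>=lo)&(Z<lo+.005)]
    if len(q): print(lo,len(q),np.percentile(q[:,0],[2,50,98]).round(4),np.percentile(q[:,1],[2,98]).round(4))
E
python3 m.py; python3 -m crank '[{"dp":[0,0.05,0],"angular":[0,0,0]},{"dp":[0,0.05,0],"angular":[0,0,0]},{"dp":[0,0.05,0],"angular":[0,0,0]},{"dp":[0,0,0],"angular":[0,0,0]},{"dp":[0,0,0],"angular":[0,0,0]}]'; python3 m.py
```

```text
0.02 1 [0.0942 0.0942 0.0942] [0.0721 0.0721]
0.04 38 [0.1003 0.1117 0.1153] [0.0323 0.0691]
0.05 53 [0.09   0.1115 0.116 ] [0.031  0.0718]
0.06 57 [0.0893 0.1116 0.116 ] [0.0298 0.0725]
0.066 126 [0.0866 0.1088 0.115 ] [0.0286 0.0709]
0.07 87 [0.0875 0.1066 0.1124] [0.0271 0.0688]
0.075 46 [0.0872 0.1056 0.1109] [0.027  0.0673]
0.08 69 [0.0871 0.1052 0.1114] [0.0318 0.0679]
t: 26.65
tcp_pos: [0.451, 0.0201, 0.05]
tool_rot: [0.684, 0.696, 0.154, -0.152]
force: [-0.5, -1.4, 0.5]
finger_gap: 0.0
gripper_force: 1.3
0.02 1 [0.094 0.094 0.094] [0.0721 0.0721]
0.04 15 [0.1056 0.1116 0.1156] [0.0597 0.0693]
0.05 56 [0.0977 0.1173 0.1203] [0.0178 0.0729]
0.06 57 [0.0891 0.1162 0.1202] [0.0343 0.0732]
0.066 124 [0.0883 0.1129 0.12  ] [0.031  0.0724]
0.07 85 [0.0861 0.11   0.1172] [0.0285 0.0695]
0.075 48 [0.087  0.1086 0.1153] [0.0278 0.0683]
0.08 87 [0.0884 0.1101 0.1159] [0.0314 0.0679]
```

```bash
python3 - <<'E'
from h import *
a=np.radians(91.5);O=np.array([.4957,.0548]);M=np.array([[np.cos(a),-np.sin(a)],[np.sin(a),np.cos(a)]])
def show(n,C):
    P=np.dstack([(C[...,:2]-O)@M,C[...,2]]);X,Y,Z=P[...,0],P[...,1],P[...,2]
    for lo in np.arange(.01,.13,.008):
        q=P[(abs(Y-.045)<.03)&(X>-.09)&(X<.03)&(Z>=lo)&(Z<lo+.008)]
        if len(q)>5: print(n,lo.round(3),len(q),np.percentile(q[:,0],[1,10,50,90,99]).round(3),np.percentile(q[:,1],[2,98]).round(3))
s,Tc,T=wrist(); show("w",cloud(s,Tc)); cv2.imwrite("pics/w5.png",s["image"])
show("s",cloud(vision.snapshot("side")))
E
```

```text
w 0.01 3250 [-0.073 -0.065 -0.045  0.023  0.029] [0.015 0.075]
w 0.018 4791 [-0.031 -0.027 -0.014 -0.003  0.019] [0.025 0.068]
w 0.026 557 [-0.017 -0.008  0.008  0.025  0.029] [0.015 0.075]
w 0.034 309 [-0.015 -0.009  0.     0.021  0.027] [0.023 0.07 ]
w 0.042 298 [-0.039 -0.005  0.004  0.022  0.027] [0.024 0.07 ]
w 0.05 795 [-0.022 -0.015  0.011  0.024  0.029] [0.015 0.075]
w 0.058 357 [-0.021 -0.008  0.017  0.024  0.029] [0.015 0.075]
w 0.066 2905 [-0.039 -0.035 -0.007  0.026  0.03 ] [0.02  0.071]
w 0.074 962 [-0.041 -0.036 -0.011  0.021  0.028] [0.027 0.067]
w 0.082 4864 [-0.044 -0.04  -0.019  0.023  0.029] [0.025 0.066]
w 0.09 1089 [-0.048 -0.047 -0.044 -0.041 -0.033] [0.033 0.06 ]
w 0.098 1402 [-0.069 -0.064 -0.048 -0.044 -0.043] [0.034 0.06 ]
w 0.106 1568 [-0.074 -0.069 -0.052 -0.048 -0.047] [0.031 0.063]
w 0.114 4396 [-0.076 -0.074 -0.056 -0.051 -0.05 ] [0.016 0.074]
w 0.122 7850 [-0.078 -0.072 -0.057 -0.054  0.02 ] [0.016 0.074]
s 0.01 53 [-0.09  -0.088 -0.078 -0.004 -0.   ] [0.049 0.075]
s 0.018 8 [-0.014 -0.013 -0.007 -0.001  0.004] [0.064 0.072]
s 0.026 16 [-0.025 -0.021 -0.008  0.004  0.007] [0.063 0.074]
s 0.034 11 [-0.003 -0.002  0.003  0.003  0.004] [0.063 0.068]
s 0.042 65 [-0.042 -0.038  0.004  0.019  0.023] [0.029 0.071]
s 0.05 122 [-0.042 -0.039  0.002  0.021  0.026] [0.026 0.073]
s 0.058 133 [-0.041 -0.039  0.001  0.019  0.029] [0.024 0.073]
s 0.066 133 [-0.04  -0.036 -0.001  0.021  0.029] [0.03  0.072]
s 0.074 127 [-0.051 -0.032  0.004  0.023  0.029] [0.03  0.067]
s 0.082 199 [-0.054 -0.043 -0.016  0.021  0.027] [0.035 0.067]
s 0.09 65 [-0.061 -0.055 -0.045 -0.04  -0.024] [0.038 0.06 ]
s 0.098 64 [-0.062 -0.053 -0.047  0.001  0.004] [0.037 0.06 ]
s 0.106 68 [-0.064 -0.057 -0.052 -0.047  0.002] [0.031 0.063]
s 0.114 149 [-0.077 -0.074 -0.054 -0.05   0.006] [0.017 0.073]
s 0.122 169 [-0.083 -0.077 -0.057 -0.008  0.028] [0.016 0.074]
```

View pics/w5.png

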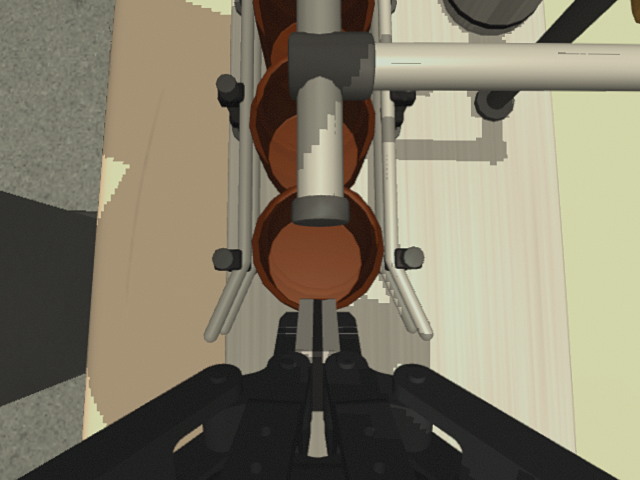

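```bash
python3 - <<'E'
from h import *
a=np.radians(91.5);O=np.array([.4957,.0548]);M=np.array([[np.cos(a),-np.sin(a)],[np.sin(a),np.cos(a)]])
s,Tc,T=wrist();C=cloud(s,Tc)
L=(C-T[:3,3])@T[:3,:3]
for u in (290,309,318,328):
  for v in (262,285,294,299,302,305,308,311,315,320,330,345,360):
    c=C[v,u]; r=(c[:2]-O)@M; print((u,v),"rack",(r*1000).round(0),"z",round(c[2]*1000),"tool",(L[v,u]*1000).round(0))
E
```

```text
(290, 262) rack [-19.  60.] z 22 tool [  1. -15.  31.]
(290, 285) rack [-30.  56.] z 89 tool [ 20. -10. -34.]Traceback (most recent call last):
  File "<stdin>", line 7, in <module>
ValueError: cannot convert float NaN to integer
```

```bash
python3 - <<'E'
from h import *
a=np.radians(91.5);O=np.array([.4957,.0548]);M=np.array([[np.cos(a),-np.sin(a)],[np.sin(a),np.cos(a)]])
s,Tc,T=wrist();C=cloud(s,Tc)
for u in (285,318,328,340):
  for v in (296,302,305,308,311,315,330,345,360):
    c=C[v,u]; r=(c[:2]-O)@M; print((u,v),(np.r_[r,c[2]]*1000).round(1),s["image"][v,u])
# plane tilt of jar3 floor and rim
P=np.dstack([(C[...,:2]-O)@M,C[...,2]]);X,Y,Z=[P[...,i] for i in range(3)]
im=s["image"].astype(int)
def plane(m,n):
    Q=P[m]; A=np.c_[Q[:,:2],np.ones(len(Q))]; k=np.linalg.lstsq(A,Q[:,2],rcond=None)[0]; print(n,len(Q),"mean",Q.mean(0).round(4),"min",Q.min(0).round(4),"max",Q.max(0).round(4),"slope",k[:2].round(3))
u=np.arange(640)[None]+0*X;v=np.arange(480)[:,None]+0*X
plane((u>275)&(u<360)&(v>235)&(v<275)&(Z<.035),"floor")
plane((u>250)&(u<385)&(v>180)&(v<312)&(Z>.078)&(Z<.092)&(im[...,2]>im[...,0]+15),"rim")
E
```

```text
(285, 296) [-34.5  58.8  73.4] [26 47 90]
(285, 302) [-36.9  58.9  71.9] [17 36 79]
(285, 305) [-41.2  63.1  12.8] [115 131 136]
(285, 308) [-42.8  63.2  11.9] [123 139 144]
(285, 311) [-44.5  63.3  11.1] [118 133 140]
(285, 315) [-41.   58.1  83.2] [32 32 32]
(285, 330) [-45.3  57.5  92.6] [33 33 33]
(285, 345) [-49.   56.9 101.3] [25 26 24]
(285, 360) [-50.4  55.6 119.6] [25 28 25]
(318, 296) [-34.2  46.1  89.1] [ 47  75 124]
(318, 302) [-36.5  46.1  84. ] [29 30 31]
(318, 305) [-37.5  46.1  84.8] [27 27 29]
(318, 308) [-38.4  46.2  87.1] [28 29 33]
(318, 311) [-39.3  46.2  89.3] [32 31 33]
(318, 315) [-40.6  46.2  90.3] [30 30 31]
(318, 330) [-44.7  46.3  99.7] [26 27 30]
(318, 345) [-48.1  46.4 108.7] [24 27 26]
(318, 360) [-52.3  46.5 109.7] [50 55 58]
(328, 296) [-34.2  42.6  88.6] [ 42  71 120]
(328, 302) [-36.6  42.5  83.3] [ 94 105 110]
(328, 305) [-37.6  42.5  84.1] [ 95 106 110]
(328, 308) [-38.4  42.7  88.2] [ 94 105 108]
(328, 311) [-39.4  42.7  88.7] [ 96 105 109]
(328, 315) [-40.5  42.8  92. ] [ 95 106 109]
(328, 330) [-44.7  43.1  99.9] [ 95 105 111]
(328, 345) [-48.3  43.4 107.7] [ 95 105 109]
(328, 360) [-51.1  43.7 116.7] [30 33 30]
(340, 296) [-34.7  37.6  75.6] [ 46  72 125]
(340, 302) [-37.2  37.5  71.9] [16 39 83]
(340, 305) [-38.3  37.5  72.9] [13 38 83]
(340, 308) [-39.6  37.4  70.6] [ 83  96 104]
(340, 311) [-44.8  33.9  10.9] [104 117 122]
(340, 315) [-41.3  38.2  82.6] [34 33 32]
(340, 330) [-45.4  38.9  93.8] [28 27 30]
(340, 345) [-49.3  39.4 101. ] [32 33 34]
(340, 360) [-50.7  40.5 118.8] [34 33 36]
floor 3193 mean [-0.0152  0.0455  0.0213] min [-0.0254  0.024   0.0182] max [-0.0052  0.0673  0.0324] slope [-0.07   0.019]
rim 3518 mean [-0.0166  0.0457  0.0865] min [-0.0395  0.023   0.078 ] max [0.0072 0.0676 0.091 ] slope [-0.105  0.041]
```

The view shows the three jars in file, with the fingers apparently touching near the last jar's rim at (318,303). I back off a little and check the finger profile and the jar's tilt numerically.

```bash
python3 -m crank '[{"dp":[0,-0.3,0],"angular":[0,0,0]},{"dp":[0,-0.8,0],"angular":[0,0,0]},{"dp":[0,-0.8,0],"angular":[0,0,0]},{"dp":[0,0,0],"angular":[0,0,0]},{"dp":[0,0,0],"angular":[0,0,0]}]'
cat > f.py <<'E'
from h import *
a=np.radians(91.5);O=np.array([.4957,.0548]);M=np.array([[np.cos(a),-np.sin(a)],[np.sin(a),np.cos(a)]])
s,Tc,T=wrist();C=cloud(s,Tc);L=(C-T[:3,3])@T[:3,:3]*1000
P=np.dstack([(C[...,:2]-O)@M,C[...,2]])*1000
print("tcp",((T[:2,3]-O)@M*1000).round(1),T[2,3])
m=(abs(L[...,1])<20)&(abs(L[...,0])<25)&(L[...,2]>-70)&(L[...,2]<30)&(P[...,2]>18)
for lo in range(-70,30,8):
    q=L[m&(L[...,2]>=lo)&(L[...,2]<lo+8)]
    if len(q)>10: print(lo,len(q),"x",np.percentile(q[:,0],[2,98]).round(1),"y",np.percentile(q[:,1],[2,98]).round(1))
X,Y,Z=[P[...,i] for i in range(3)];im=s["image"].astype(int)
Q=P[(abs(Y-45.5)<26)&(X>-60)&(X<12)&(Z>77)&(Z<93)&(im[...,2]>im[...,0]+15)]
k=np.linalg.lstsq(np.c_[Q[:,:2],np.ones(len(Q))],Q[:,2],rcond=None)[0]
print("rim",len(Q),Q.mean(0).round(1),np.percentile(Q,[1,99],axis=0).round(1).tolist(),"slope",k[:2].round(3))
Q=P[(abs(Y-45.5)<35)&(X>-90)&(X<40)&(Z<16)&(Z>4)]
k=np.linalg.lstsq(np.c_[Q[:,:2],np.ones(len(Q))],Q[:,2],rcond=None)[0];print("plate",len(Q),Q.mean(0).round(1),"slope",k[:2].round(3))
E
python3 f.py; python3 m.py
```

```text
t: 27.4
tcp_pos: [0.4508, -0.0371, 0.0499]
tool_rot: [0.685, 0.696, 0.155, -0.153]
force: [0.4, 0.7, 0.6]
finger_gap: -0.002
gripper_force: 0.0
tcp [-90.7  47.3] 0.04993620561152428
-70 1609 x [-6.  14.1] y [-18.8  18.8]
-62 1269 x [-9.3 11.9] y [-12.7  12. ]
-54 1100 x [ 6.6 11.9] y [-13.5  12.5]
-46 954 x [ 6.6 11.8] y [-13.6  12.6]
-38 721 x [ 6.8 11.8] y [-13.   12.1]
-30 79 x [10.5 11.8] y [-6.7  6. ]
rim 4214 [-18.8  47.4  83.7] [[-40.8, 26.1, 77.3], [1.4, 68.4, 86.6]] slope [-0.03   0.014]
plate 13411 [-59.1  44.7  11.4] slope [0.003 0.002]
0.04 16 [0.106  0.1107 0.1159] [0.0415 0.0697]
0.05 53 [0.0895 0.1162 0.1204] [0.0335 0.0725]
0.06 56 [0.0881 0.1164 0.1204] [0.0346 0.0735]
0.066 132 [0.0865 0.1129 0.1201] [0.0307 0.0723]
0.07 87 [0.0861 0.1101 0.116 ] [0.0281 0.0698]
0.075 50 [0.0856 0.1091 0.1149] [0.0279 0.0683]
0.08 74 [0.0882 0.11   0.1153] [0.0322 0.0682]
```

The finger profile ends about 26 mm behind the TCP. So the fingertips stand some 40 mm higher than stated, and I was pushing at the jar's neck. All the jars are still upright. I lower the hand 38 mm to push at half height.

```bash
python3 - <<'E'
from h import *
s,Tc,T=wrist();C=cloud(s,Tc);L=(C-T[:3,3])@T[:3,:3]*1000
m=(abs(L[...,1])<8)&(abs(L[...,0]-10)<5)&(L[...,2]>-60)&(L[...,2]<30)&(C[...,2]>.03)
print(np.percentile(L[m][:,2],[50,90,95,98,99.5]).round(1), m.sum())
E
python3 -m crank '[{"dp":[0.02,0,-0.4],"angular":[0,0,0]},{"dp":[0.02,0,-0.5],"angular":[0,0,0]},{"dp":[0.02,0,-0.35],"angular":[0,0,0]},{"dp":[0,0,0],"angular":[0,0,0]},{"dp":[0,0,0],"angular":[0,0,0]}]'
```

```text
[-46.4 -32.7 -30.8 -29.2 -28.5] 2192
t: 28.05
tcp_pos: [0.4527, -0.0367, 0.0121]
tool_rot: [0.684, 0.696, 0.154, -0.152]
force: [0.7, -0.1, -0.2]
finger_gap: 0.004
gripper_force: 0.0
```

```bash
python3 f.py | head -9
```

```text
tcp [-90.3  45.4] 0.01213591355205701
-70 1579 x [-6.1 14.1] y [-18.8  18.6]
-62 1301 x [-9.1 11.9] y [-12.8  11.9]
-54 1068 x [ 6.7 11.8] y [-13.6  12.6]
-46 974 x [ 6.6 11.8] y [-13.6  12.7]
-38 717 x [ 6.7 11.9] y [-13.1  12.1]
-30 70 x [10.7 11.7] y [-6.6  5.8]
rim 6713 [-21.7  47.3  83.2] [[-40.9, 26.0, 77.2], [-0.3, 68.4, 86.6]] slope [-0.065  0.015]
plate 18854 [-61.5  45.   11.5] slope [0.006 0.002]
```

```bash
python3 -m crank '[{"dp":[0,0.3,-0.2],"angular":[0,0,0]},{"dp":[0,0.4,0],"angular":[0,0,0]},{"dp":[-0.01,0.4,0],"angular":[0,0,0]},{"dp":[-0.01,0.2,0],"angular":[0,0,0]},{"dp":[-0.01,0.15,0],"angular":[0,0,0]},{"dp":[-0.01,0.15,0],"angular":[0,0,0]},{"dp":[0,0.1,0],"angular":[0,0,0]},{"dp":[0,0.1,0],"angular":[0,0,0]},{"dp":[0,0.1,0],"angular":[0,0,0]},{"dp":[0,0,0],"angular":[0,0,0]},{"dp":[0,0,0],"angular":[0,0,0]}]'; python3 m.py|sed -n '3,5p'
```

```text
t: 29.2
tcp_pos: [0.452, 0.0197, 0.0065]
tool_rot: [0.685, 0.696, 0.154, -0.152]
force: [0.9, -1.2, 1.1]
finger_gap: -0.001
gripper_force: 0.7
0.06 59 [0.087  0.1176 0.1258] [0.0243 0.0726]
0.066 124 [0.0885 0.1177 0.1261] [0.0373 0.0721]
0.07 83 [0.0896 0.1156 0.1226] [0.0275 0.069 ]
```

Front surface is now at about 126 mm, with the stop at 135.

```bash
python3 -m crank '[{"dp":[0,0.08,0],"angular":[0,0,0]},{"dp":[0,0.08,0],"angular":[0,0,0]},{"dp":[0,0.06,0],"angular":[0,0,0]},{"dp":[0,0,0],"angular":[0,0,0]},{"dp":[0,0,0],"angular":[0,0,0]}]'; python3 m.py|sed -n '3,5p'
python3 -m crank '[{"dp":[0,0.05,0],"angular":[0,0,0]},{"dp":[0,0,0],"angular":[0,0,0]},{"dp":[0,0,0],"angular":[0,0,0]}]'; python3 m.py|sed -n '3,5p'
```

```text
t: 29.75
tcp_pos: [0.4515, 0.0268, 0.0065]
tool_rot: [0.684, 0.696, 0.154, -0.152]
force: [0.2, -2.1, 1.5]
finger_gap: 0.005
gripper_force: 0.5
0.06 42 [0.086  0.1125 0.1293] [0.025  0.0726]
0.066 124 [0.0887 0.1229 0.1327] [0.0402 0.0718]
0.07 106 [0.0869 0.1182 0.1301] [0.028  0.0688]
t: 30.1
tcp_pos: [0.4518, 0.0279, 0.0065]
tool_rot: [0.684, 0.696, 0.154, -0.152]
force: [-1.3, -2.0, 0.9]
finger_gap: 0.001
gripper_force: 0.9
0.06 48 [0.0857 0.1133 0.1298] [0.0248 0.0723]
0.066 121 [0.0876 0.1221 0.1326] [0.035  0.0723]
0.07 99 [0.0876 0.1183 0.1301] [0.0284 0.0698]
```

```bash
python3 -m crank '[{"dp":[0,0.05,0],"angular":[0,0,0]},{"dp":[0,0,0],"angular":[0,0,0]},{"dp":[0,0,0],"angular":[0,0,0]}]'
python3 -m crank '[{"dp":[0,0.05,0],"angular":[0,0,0]},{"dp":[0,0,0],"angular":[0,0,0]},{"dp":[0,0,0],"angular":[0,0,0]}]'; python3 m.py|sed -n '3,5p'
```

```text
t: 30.45
tcp_pos: [0.452, 0.0292, 0.0065]
tool_rot: [0.684, 0.696, 0.154, -0.151]
force: [-0.1, -3.8, 1.2]
finger_gap: 0.002
gripper_force: 1.5
t: 30.75
tcp_pos: [0.4527, 0.0296, 0.0064]
tool_rot: [0.685, 0.697, 0.154, -0.15]
force: [0.8, -6.9, 4.6]
finger_gap: -0.001
gripper_force: 3.2
0.06 45 [0.0851 0.111  0.1292] [0.025  0.0726]
0.066 109 [0.0934 0.1231 0.1336] [0.0424 0.0719]
0.07 95 [0.0896 0.1185 0.1323] [0.0286 0.0693]
```

The force has risen and the TCP has stalled, so the jars are against the stop. I retreat and verify.

```bash
python3 -m crank '[{"dp":[0,-0.2,0],"angular":[0,0,0]},{"dp":[0,-0.8,0],"angular":[0,0,0]},{"dp":[0,-0.9,0],"angular":[0,0,0]},{"dp":[0,-0.6,0.5],"angular":[0,0,0]},{"dp":[0,0,0.9],"angular":[0,0,0]},{"dp":[0,0,0],"angular":[0,0,0]},{"dp":[0,0,0],"angular":[0,0,0]}]'; python3 f.py|tail -2; python3 m.py
python3 - <<'E'
from h import *
a=np.radians(91.5);O=np.array([.4957,.0548]);M=np.array([[np.cos(a),-np.sin(a)],[np.sin(a),np.cos(a)]])
C=cloud(vision.snapshot("side")); P=np.dstack([(C[...,:2]-O)@M,C[...,2]]);X,Y,Z=[P[...,i] for i in range(3)]
h,e=np.histogram(X[(abs(Y-.045)<.03)&(Z>.076)&(Z<.088)&(X>-.04)&(X<.14)],bins=np.arange(-.04,.141,.003));print(dict(zip((e*1000).round().astype(int).tolist(),h.tolist())))
q=P[(Z>.158)&(Z<.176)&(X>-.06)&(X<.09)&(Y>-.1)&(Y<.08)];c=q[:,:2]-[.07,-.055];r=np.hypot(*c.T);k=(r>.035)&(r<.105);print("handle",k.sum(),np.arctan2(-c[k,0],c[k,1]).mean(),r[k].max())
E
```

```text
t: 31.5
tcp_pos: [0.4512, -0.0435, 0.0487]
tool_rot: [0.684, 0.696, 0.154, -0.152]
force: [-0.2, 0.4, -0.7]
finger_gap: -0.006
gripper_force: 0.0
rim 2976 [-8.2 46.9 83.6] [[-21.4, 25.4, 77.2], [11.7, 68.3, 86.6]] slope [0.005 0.017]
plate 17238 [-53.   45.2  11.5] slope [0.003 0.001]
0.04 18 [0.0854 0.0876 0.092 ] [0.0272 0.0414]
0.05 48 [0.0858 0.0937 0.1219] [0.0158 0.0724]
0.06 52 [0.085  0.1011 0.129 ] [0.0253 0.0727]
0.066 110 [0.0934 0.1229 0.134 ] [0.041 0.072]
0.07 101 [0.0896 0.1198 0.1312] [0.0292 0.0692]
0.075 68 [0.0891 0.1078 0.1303] [0.0289 0.0675]
0.08 106 [0.0878 0.1087 0.1305] [0.0299 0.0674]
{-40: 0, -37: 0, -34: 0, -31: 0, -28: 0, -25: 0, -22: 10, -19: 26, -16: 19, -13: 11, -10: 3, -7: 7, -4: 3, -1: 7, 2: 3, 5: 4, 8: 9, 11: 8, 14: 10, 17: 18, 20: 39, 23: 1, 26: 0, 29: 0, 32: 8, 35: 31, 38: 16, 41: 13, 44: 10, 47: 9, 50: 5, 53: 7, 56: 5, 59: 7, 62: 9, 65: 13, 68: 12, 71: 28, 74: 37, 77: 1, 80: 0, 83: 0, 86: 9, 89: 30, 92: 14, 95: 12, 98: 11, 101: 7, 104: 4, 107: 9, 110: 4, 113: 5, 116: 10, 119: 9, 122: 11, 125: 23, 128: 33, 131: 0, 134: 0, 137: 0}
handle 415 0.10487229280192871 0.09972489414636342
```

All three jars are home: rims centred at about 108, 54 and 0 mm, upright, and the cock is at about 0.1 rad. Next the handle: go up and over, upright, to its far (+y) side.

```bash
python3 -m crank '[{"dp":[0,0,0.9],"angular":[-5,0,0]},{"dp":[0,0,0.95],"angular":[-5,0,0]},{"dp":[0,0,0.95],"angular":[-5,0,0]},{"dp":[0,0,0.95],"angular":[-5,0,0]},{"dp":[0,0,0.95],"angular":[-5,0,0]},{"dp":[0,0,0.95],"angular":[0,0,0]},{"dp":[0.075,0.8,0],"angular":[0,0,0]},{"dp":[0.075,0.8,0],"angular":[0,0,0]},{"dp":[0.075,0.8,0],"angular":[0,0,0]},{"dp":[0.075,0.8,0],"angular":[0,0,0]},{"dp":[0.075,0.8,0],"angular":[0,0,0]},{"dp":[0.075,0.8,0],"angular":[0,0,0]},{"dp":[0.075,0.8,0],"angular":[0,0,0]},{"dp":[0.075,0.7,0],"angular":[0,0,0]},{"dp":[0,0,0],"angular":[0,0,0]},{"dp":[0,0,0],"angular":[0,0,0]}]' 1
python3 - <<'E'
from h import *
s,Tc,T=wrist();print(T[:3,3].round(4)); A=np.array([.5488,.1263])
for n,C in(("w",cloud(s,Tc)),("s",cloud(vision.snapshot("side")))):
    m=(C[...,2]>.158)&(C[...,2]<.18)&(C[...,0]>.43)&(C[...,0]<.53)&(C[...,1]>.05)&(C[...,1]<.16)
    q=C[m]
    if len(q)>20: 
        d=q[:,:2]-A; print(n,len(q),"phi'",np.arctan2(-d[:,1],-d[:,0]).mean().round(3),q.min(0).round(3),q.max(0).round(3))
E
```

```text
t: 33.25
tcp_pos: [0.4689, 0.1451, 0.2171]
tool_rot: [0.7, 0.714, -0.001, -0.001]
force: [-0.2, -1.0, -0.3]
finger_gap: -0.004
gripper_force: 0.0
[0.4689 0.1451 0.2171]
w 3129 phi' 0.129 [0.451 0.107 0.162] [0.53  0.13  0.176]
s 474 phi' 0.132 [0.45  0.1   0.161] [0.53  0.131 0.176]
```

```bash
python3 -m crank '[{"dp":[0,0.05,-0.7],"angular":[0,0,0]},{"dp":[0,0,-0.9],"angular":[0,0,0]},{"dp":[0,0,-0.9],"angular":[0,0,0]},{"dp":[0,0,-0.65],"angular":[0,0,0]},{"dp":[0,0,0],"angular":[0,0,0]},{"dp":[0,0,0],"angular":[0,0,0]},{"dp":[0,0,0],"angular":[0,0,0]}]'
```

```text
t: 34.05
tcp_pos: [0.4708, 0.1461, 0.1245]
tool_rot: [0.701, 0.713, 0.001, 0.001]
force: [-0.4, -0.4, -0.1]
finger_gap: 0.001
gripper_force: 0.0
```

```bash
python3 -m crank '[{"dp":[0.05,-0.21,0],"angular":[0,0,0]},{"dp":[0.05,-0.21,0],"angular":[0,0,0]},{"dp":[0.015,-0.25,0],"angular":[0,0,0]},{"dp":[0.015,-0.25,0],"angular":[0,0,0]},{"dp":[0.015,-0.25,0],"angular":[0,0,0]},{"dp":[0.09,-0.23,0],"angular":[0,0,0]},{"dp":[0.09,-0.23,0],"angular":[0,0,0]},{"dp":[0.09,-0.23,0],"angular":[0,0,0]},{"dp":[0,0,0],"angular":[0,0,0]}]'
```

```text
t: 34.95
tcp_pos: [0.4823, 0.0894, 0.1233]
tool_rot: [0.701, 0.713, -0.001, 0.0]
force: [-0.0, -0.0, -0.1]
finger_gap: -0.002
gripper_force: 0.1
```

```bash
python3 -m crank '[{"dp":[0.15,-0.2,0],"angular":[0,0,0]},{"dp":[0.15,-0.2,0],"angular":[0,0,0]},{"dp":[0.15,-0.2,0],"angular":[0,0,0]},{"dp":[0.2,-0.14,0],"angular":[0,0,0]},{"dp":[0.2,-0.14,0],"angular":[0,0,0]},{"dp":[0.2,-0.14,0],"angular":[0,0,0]},{"dp":[0.15,-0.06,0],"angular":[0,0,0]},{"dp":[0.15,-0.06,0],"angular":[0,0,0]},{"dp":[0.15,-0.06,0],"angular":[0,0,0]},{"dp":[0,0,0],"angular":[0,0,0]},{"dp":[0,0,0],"angular":[0,0,0]}]'
cat > g.py <<'E'
from h import *
A=np.array([.5488,.1263]);C=cloud(vision.snapshot("side"))
q=C[(C[...,2]>.16)&(C[...,2]<.176)&(C[...,0]>.535)&(C[...,0]<.6)&(C[...,1]>.02)&(C[...,1]<.095)]
d=q[:,:2]-A; print(len(q),"phi rack", (np.arctan2(-d[:,1],-d[:,0])-.026).mean().round(3),q.min(0).round(3),q.max(0).round(3))
E
python3 g.py
```

```text
t: 36.05
tcp_pos: [0.5279, 0.0542, 0.1236]
tool_rot: [0.701, 0.713, 0.0, 0.001]
force: [-1.1, -0.0, -0.2]
finger_gap: 0.004
gripper_force: 0.5
212 phi rack 1.504 [0.535 0.042 0.162] [0.559 0.095 0.175]
```

Nearly there; I press it onto its stop.

```bash
python3 -m crank '[{"dp":[0.06,0,0],"angular":[0,0,0]},{"dp":[0.06,0,0],"angular":[0,0,0]},{"dp":[0.06,0,0],"angular":[0,0,0]},{"dp":[0,0,0],"angular":[0,0,0]},{"dp":[0,0,0],"angular":[0,0,0]}]'
python3 -m crank '[{"dp":[0.06,0,0],"angular":[0,0,0]},{"dp":[0,0,0],"angular":[0,0,0]},{"dp":[0,0,0],"angular":[0,0,0]}]'; python3 g.py
```

```text
t: 36.6
tcp_pos: [0.5278, 0.0543, 0.1235]
tool_rot: [0.701, 0.713, -0.004, -0.003]
force: [-10.5, -2.4, 7.2]
finger_gap: 0.001
gripper_force: 5.4
t: 36.9
tcp_pos: [0.5277, 0.0542, 0.1234]
tool_rot: [0.701, 0.714, -0.005, -0.005]
force: [-12.6, -3.8, 9.5]
finger_gap: -0.002
gripper_force: 7.0
213 phi rack 1.509 [0.536 0.043 0.161] [0.558 0.094 0.176]
```

It is firmly at its stop: 12 N and no further motion. I back off, rise and do a final check.

```bash
python3 -m crank '[{"dp":[-0.4,0,0],"angular":[0,0,0]},{"dp":[-0.5,-0.1,0],"angular":[0,0,0]},{"dp":[0,0,0.8],"angular":[0,0,0]},{"dp":[0,0,0.9],"angular":[0,0,0]},{"dp":[0,0,0.9],"angular":[0,0,0]},{"dp":[0,-0.9,0.5],"angular":[0,0,0]},{"dp":[0,-0.9,0],"angular":[0,0,0]},{"dp":[0,-0.9,0],"angular":[0,0,0]},{"dp":[0,-0.5,0],"angular":[0,0,0]},{"dp":[0,0,0],"angular":[0,0,0]},{"dp":[0,0,0],"angular":[0,0,0]},{"dp":[0,0,0],"angular":[0,0,0]}]'
python3 - <<'E'
from h import *
a=np.radians(91.5);O=np.array([.4957,.0548]);M=np.array([[np.cos(a),-np.sin(a)],[np.sin(a),np.cos(a)]])
C=cloud(vision.snapshot("side")); P=np.dstack([(C[...,:2]-O)@M,C[...,2]]);X,Y,Z=[P[...,i] for i in range(3)]
for lo,hi in((-.03,.027),(.027,.081),(.081,.135)):
    q=P[(abs(Y-.045)<.03)&(Z>.077)&(Z<.088)&(X>lo)&(X<hi)]; print(np.percentile(q,[1,99],axis=0).round(4).tolist())
q=P[(Z>.16)&(Z<.178)&(X>-.04)&(X<.035)&(abs(Y+.055)<.04)];k=np.polyfit(q[:,0],q[:,1],1);c=q[:,:2]-[.07,-.055]
print("handle",len(q),"slope",k[0].round(3),"phi",np.arctan2(-c[:,0],c[:,1]).mean().round(3),q.min(0).round(3),q.max(0).round(3))
st=sense();print(st["t"],st["force"].round(1),np.abs(st["qd"]).max().round(3))
E
```

```text
t: 38.15
tcp_pos: [0.5073, -0.0434, 0.2163]
tool_rot: [0.701, 0.713, 0.0, -0.0]
force: [0.3, 0.5, -0.6]
finger_gap: 0.002
gripper_force: 0.0
[[-0.0209, 0.0296, 0.077], [0.0229, 0.0684, 0.0867]]
[[0.0338, 0.0289, 0.0772], [0.077, 0.0694, 0.0866]]
[[0.0882, 0.0289, 0.0772], [0.1307, 0.0677, 0.0865]]
handle 261 slope -0.007 phi 1.512 [-0.028 -0.064  0.163] [ 0.035 -0.044  0.176]
38.2 [-0.2  0.7 -0.3] 0.002
```

```bash
python3 -c "
from station import order
print(order.sign_off())"
```

```text
the job is handed in; nothing more can be done
None
```

I handed the job in at 38 s: by the last camera check all three large jars stand upright in file against the end stop, and the gas cock's handle is at its open stop, in line with the pipe. The verdict was not shown. The fingertips sat about 40 mm higher than the description says, so I pushed the jars at the neck until I noticed and lowered the hand for the last stretch; none tipped.

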